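# Weigh a sealed canister on the counter balance

## Task

Weigh the lidded steel canister on the counter balance: gently lower whichever of the loose disc weights are needed over the spindle of the empty plate until they sit fully down, then slide the brass poise along its bar with light fingertip pushes until the beam floats level by itself. Go by feel: do not drop weights onto the scale, grip the poise or lean on any moving part. Leave the canister and everything around the scale where they are, and a weight that is not needed standing on the bench.

Things in the scene. Friction and masses are not known exactly. Their poses are not given: they have to be found in the camera images.
- scale: Fixed counter balance (baker's scale), grey iron base 130 x 370 x 34 mm. Origin: centre of its underside; y runs along the beam, x points away from the operator. Goods plate (canister) at y = +125 mm, weights plate (spindle) at y = -125 mm: steel discs, 124 mm diameter, 6 mm thick, staying horizontal as they rise and sink; tops 123 mm above the bench when level, 10 mm more or less at the stops.
- index_top (a point): Top of the fixed index arch in the middle of the scale, 67 mm wide along the scale's y, 10 mm thick, 214 mm above the bench. In it a needle on the beam, pointing up, meets a fixed needle pointing down when the beam is level.
- beam (a joint): Angle of the beam, rad. 0: goods side down on its stop; 0.08: level; 0.16: weights side down on its stop. Swings free, settles in about 2 s. With fingers off, near level each gram lacking on the weights side lowers it by 0.002, so 40 g off level sends it to a stop. Axis: the scale's x, 85 mm above the bench. Delicate knife edges: 25 N from the fingers on plates, poise or beam is too much.
- poise (a joint): Position of the poise along its bar, m, 0 to 0.156, growing from the goods side towards the weights side (scale -y). It counts as 1.6 g on the weights plate per mm (0 to 250 g); at 0 the empty scale is level. Sliding friction of about 1.2 N holds it where it is left; hard stops at both ends.
- poise_stud (a point): Centre of the upright round thumb stud on the brass poise, 14 mm diameter, reaching 17 mm above and below this point: what a finger pushes, along the scale's y. Below it the poise block, 30 x 28 x 34 mm, rides a steel bar (6 mm thick, 20 mm high, top 34 mm below this point) that runs along y, 112 mm from the scale's middle on the -x side, and tips with the beam.
- weights_plate_centre (a point): Middle of the top face of the weights plate, at the spindle's foot; axes parallel to the scale's, z up at any beam angle. While the goods side is heavier the plate stands at its upper stop: pressed down, it gives way when the press equals the missing weight (at most 8 N here), then sinks 20 mm almost freely (40 N more per m) to its lower stop.
- spindle_tip (a point): Top of the steel spindle on the weights plate: 11 mm diameter (1.5 mm clear of a bore all round), 50 mm tall, the last 5 mm tapered to a flat 7 mm tip. A bore more than 3 mm off lands on top of it: felt as a push, the plate giving way under it. A bore a little off slides down with a sideways push that shows which way to give.
- goods_plate_centre (a point): Middle of the top face of the goods plate, under the canister.
- weight400_mid (a point): Larger loose weight, 400 g, dark steel: disc of 68 mm diameter, 12 mm high, with a round collar of 30 mm diameter, 18 mm high on top (30 mm in all), bored right through with a 14 mm hole; gripped by the collar. Point half-way up on its axis (15 mm above its underside); z up. Starts on the bench.
- weight200_mid (a point): Smaller loose weight, 200 g, dark steel: disc of 54 mm diameter, 10 mm high, with the same 30 mm collar, 18 mm high, on top (28 mm in all) and the same 14 mm bore. Point half-way up on its axis (14 mm above its underside). Starts on the bench, sometimes in the other weight's place. Weights may be stacked on the spindle.
- canister_mid (a point): Lidded stainless canister standing on the goods plate, 90 mm diameter, 125 mm high with its black knob; its mass is not known, between 280 and 730 g. Point on its axis 55 mm above its underside.
- gherkin_jar_mid (a point): Bystander: green glass jar, 76 mm diameter, 115 mm high, on the bench; point half-way up.
- sauce_tub_mid (a point): Bystander: black lidded tub, 118 mm diameter, 93 mm high, on the bench; point half-way up.
- carton_mid (a point): Bystander: cardboard carton 80 x 130 x 75 mm, on the bench beyond the scale; point half-way up.
There are look-alikes about, which are no part of the job. What is shaped like the part that bears weight200_mid but orange, purple or red is not meant.

How it is judged:
By the outcome, as a careful person would: the job done as asked, in the order asked, and still so for the second after the job is handed in, with the robot touching nothing.
It also fails if it takes over 72 s, if anything falls off the work surface, if the arm or the gripper's body presses on something with over 40 N, if the wrist force passes 120 N, or if a joint passes its speed limit or range.

## Robot

A 6-joint arm with a two-finger parallel gripper is mounted at the origin on the work surface. World frame = base frame: x ahead of the robot, y to its left, z up, the work surface at z = 0. Lengths are in m, angles in rad, forces in N, time in s.
With the tool pointing down it reaches from about 0.35 to 0.85 m from the base axis. Payload 8.1 kg.
Tool frame: the origin (TCP) lies on the centre line of the jaws, within the pads' length; the fingertips stand 19 mm ahead of it and the grasp point (between the pads) is the TCP (robot.tips_ahead is the distance from the TCP to the fingertips, in m); y points along the fingers, z is the direction in which the jaws open and shut, and the axes are right-handed (so a half turn about y gives the same grasp; the last joint's range is limited). The gripper opens to 93 mm and grips with 3 to 60 N. Pads are 15 mm wide; open, the fingers measure 128 mm over their backs; the gripper's body (75 mm by 188 mm) begins 65 mm behind the grasp point.
Start: joints at [-1.373, 0.13, 1.488, -0, 1.523, -0.085], TCP at [0.167, -0.576, 0.238] pointing down, gripper open.
Joint ranges: [-2.96, 2.96], [-0.89, 2.26], [0.02, 2.5], [-1.34, 4.48], [0, 2.73], [-2.66, 2.66]. Speed limits (rad/s): [2.39, 2.39, 2.79, 3.14, 3.14, 3.14].

## Interface

Orientations are given as a rotation vector (axis times angle).
In Python, from plant import robot, imaging, models gives the robot as it stands.
- The arm moves only by the tool carry_out, never from a script. Its argument "motion" is one flat list of numbers, 7 for each row, row after row: the shift along the tool's x, y, z in m, then the turn, a rotation vector about the tool's x, y, z in degrees, then the opening, from -1 (shut) to 1 (fully open). A call has exactly 5 rows; each row shifts and turns the pose as measured when the row begins, along the tool's axes as they then stand; what a row does not reach is not made up. A row lasts 1/10 s, in which the tool goes at most 50 mm and 8.59 degrees, less where a joint would pass 70% of its speed; a pose out of reach is approached as far as the arm can. A call is refused whole if a number of a shift passes 0.05 or a number of a turn 8.59, either way. A call with a gripper value outside its range is refused whole. The fingers move at their own pace and stop on an object; "squeeze" is the grip in N (left out, the last holds). Time passes only in rows, so rows that do not move let the fingers close, or fill a call up. It gives the time, the measured TCP pose, the force and the opening at its end, in the units of the state.
- robot.read_state(): the state, without advancing time (a new reading comes with each control period).
- imaging.read_camera(name): name is "scene" or "top" or "wrist"; returns the picture (384x512x3 uint8, blue, green, red); there is no depth.
- imaging.camera_model(name): a dict with "K" (3x3 intrinsics, pixels), "position" and "orientation" of the camera in the world. Camera axes: x right, y down, z forward; pixel columns grow to the right and rows downward; lengths in m; the calibration is good to about 2 mm. A picture is of the moment at which its call begins: read the wrist's pose just before it. camera_model takes no time and is no camera call; for the wrist camera it gives the pose at the moment of the call.
- robot.close_job(): hands the job in, once; it reports no verdict.
Trained networks look in the newest picture that a camera, given by its name, has taken for a name from the list of things; names that differ only in an ending like _2 or _b are one class to them, and where a whole thing is asked for, a point or a joint stands for the part that bears it (a point fixed in the world has none). Each returns a list of dicts, best first, with "confidence" (0 to 1); they miss things now and then, are a little off and sometimes report something else, mostly with a low value. They report only what shows in the picture. A call takes as long as a camera call. They do not tell look-alikes from the thing itself.
- models.outline_of(camera, thing): "pixels" (384x512 bool, what is visible of it) and "pixel" ([column, row] in pixels, amid what is visible of it).
The state is a dict: "t": time; "q": joint angles; "dq": joint speeds; "joint_torque": joint torques, N m; "tool_pos": TCP position; "orientation": TCP orientation; "force": force on the tool from outside, world axes, zero at the start; "wrist_torque": the same for the moment, N m; "opening": finger opening in m.
Only numpy, scipy, OpenCV 4.12 (cv2) and the standard library are available. Lean on these libraries where they do the work, as an engineer would, in place of code of your own. Each camera call takes 0.05 s, during which the arm holds its last target.

## Working session

There is one attempt and no reset: what is moved stays moved. The work goes in short steps, Python scripts to look and compute and a tool call to move; the robot and the scene stay as the last step left them, time stands still between calls to the robot, and variables do not carry over. Pictures are saved under pics/ and viewed, and the job is handed in when it is done.

Besides the shell and the picture viewer there is one more tool, called as name(argument=value, ...), one argument or row to a line, values as JSON. carry_out: Moves the arm, as the interface text tells. Its arguments: {"type":"object","properties":{"motion":{"type":"array","items":{"type":"number"}},"squeeze":{"type":"number"}},"required":["motion"]}

```bash
ls; mkdir -p pics; python3 - <<'E'
from plant import robot, imaging, models
import cv2
s=robot.read_state(); print(s)
for n in ["scene","top","wrist"]:
    im=imaging.read_camera(n); cv2.imwrite(f"pics/{n}0.png",im)
    m=imaging.camera_model(n); print(n,m)
E
```

```text
pics
{'t': 0.0, 'q': array([-1.37338490e+00,  1.31168863e-01,  1.48928232e+00,  7.88525041e-06,
        1.52298278e+00, -8.53864479e-02]), 'dq': array([ 7.45265874e-04,  2.04802260e-04,  1.33060051e-04, -7.57313553e-05,
       -1.70128381e-04, -5.57894128e-04]), 'joint_torque': array([-1.08884840e-03, -5.59830987e+01, -4.91769075e+01,  7.66411331e-02,
        3.50846106e-02, -1.25898000e-04]), 'tool_pos': array([ 0.16735311, -0.57563306,  0.23658114]), 'orientation': array([-0.29474142,  2.07178234, -2.06793778]), 'force': array([ 0.21879568, -0.03864402,  0.31854778]), 'wrist_torque': array([-0.02214345,  0.01629772, -0.039217  ]), 'opening': 0.0930631790040294}
scene {'K': array([[411.9558983 ,   0.        , 263.56929565],
       [  0.        , 411.9558983 , 194.99525167],
       [  0.        ,   0.        ,   1.        ]]), 'position': array([ 1.05240827, -0.44517924,  1.07456556]), 'orientation': array([-2.33722908, -1.02460171,  0.34356533])}
top {'K': array([[439.48617393,   0.        , 255.98800548],
       [  0.        , 439.48617393, 189.94956881],
       [  0.        ,   0.        ,   1.        ]]), 'position': array([0.44063814, 0.00387645, 1.60051318]), 'orientation': array([-2.15452601,  2.19976298, -0.09921584])}
wrist {'K': array([[336.92273984,   0.        , 253.97327893],
       [  0.        , 336.92273984, 193.35764379],
       [  0.        ,   0.        ,   1.        ]]), 'position': array([ 0.23478335, -0.55622377,  0.38385591]), 'orientation': array([ 2.34545725, -1.7595317 , -0.22511291])}
```

View pics/scene0.png

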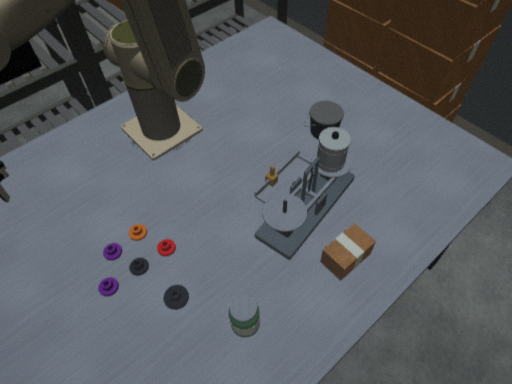

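View pics/top0.png

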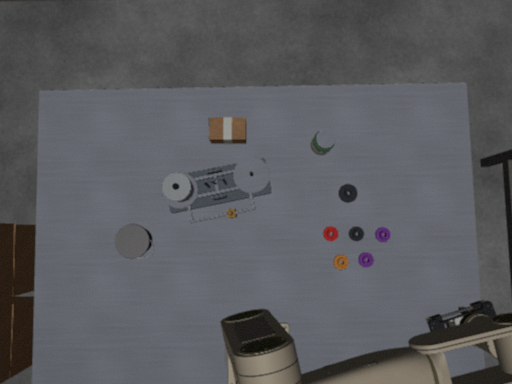

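View pics/wrist0.png

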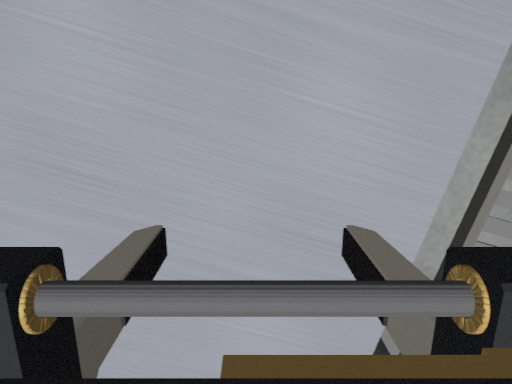

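```bash
cat > h.py <<'E'
from plant import robot, imaging, models
import cv2, numpy as np
from scipy.spatial.transform import Rotation as R
def ray(cam,px):
    m=imaging.camera_model(cam) if isinstance(cam,str) else cam
    d=np.linalg.inv(m['K'])@np.array([px[0],px[1],1.]); 
    d=R.from_rotvec(m['orientation']).as_matrix()@d
    return np.array(m['position']),d/np.linalg.norm(d)
def at_z(cam,px,z):
    o,d=ray(cam,px); return o+d*(z-o[2])/d[2]
def tri(obs):
    A=np.zeros((3,3));b=np.zeros(3);L=[]
    for c,p in obs:
        o,d=ray(c,p);P=np.eye(3)-np.outer(d,d);A+=P;b+=P@o;L.append((o,d,P))
    x=np.linalg.solve(A,b); return x,[np.linalg.norm(P@(x-o)) for o,d,P in L]
def proj(cam,X):
    m=imaging.camera_model(cam) if isinstance(cam,str) else cam
    p=m['K']@(R.from_rotvec(m['orientation']).as_matrix().T@(np.array(X)-m['position'])); return p[:2]/p[2]
def st():
    s=robot.read_state(); print('t',round(s['t'],2),'pos',s['tool_pos'].round(4),'F',s['force'].round(2),'open',round(s['opening'],4)); return s
E
python3 - <<'E'
from h import *
names=["weight400_mid","weight200_mid","poise_stud","spindle_tip","weights_plate_centre","index_top","canister_mid","gherkin_jar_mid","sauce_tub_mid","carton_mid","scale"]
for n in names:
    r={}
    for c in ["scene","top"]:
        r[c]=models.outline_of(c,n)
        print(n,c,[(np.round(d['pixel'],1).tolist(),round(d['confidence'],2),int(d['pixels'].sum())) for d in r[c][:6]])
    if r['scene'] and r['top']:
        x,e=tri([(c,r[c][0]['pixel']) for c in r]); print('   ',x.round(3),np.round(e,4))
st()
a=cv2.imread('pics/scene0.png')[130:270,230:390]; cv2.imwrite('pics/s1.png',cv2.resize(a,None,fx=5,fy=4.2,interpolation=cv2.INTER_CUBIC)[:600,:800])
a=cv2.imread('pics/top0.png')[130:270,140:300]; cv2.imwrite('pics/t1.png',cv2.resize(a,None,fx=5,fy=4.2857,interpolation=cv2.INTER_CUBIC)[:600,:800])
E
```

```text
weight400_mid scene [([175.1, 295.0], 0.69, 539)]
weight400_mid top [([348.0, 191.1], 0.84, 274)]
    [ 0.569 -0.336  0.021] [0.0024 0.0024]
weight200_mid scene [([138.9, 266.6], 0.84, 268), ([137.6, 229.9], 0.73, 232), ([110.9, 249.9], 0.71, 289), ([109.7, 283.7], 0.59, 269)]
weight200_mid top [([365.3, 258.7], 0.71, 187), ([353.8, 233.3], 0.65, 172), ([338.8, 259.1], 0.64, 159), ([381.7, 231.5], 0.58, 139), ([331.8, 231.1], 0.58, 187)]
    [ 0.337 -0.383 -0.096] [0.0351 0.0351]
poise_stud scene [([275.0, 178.7], 0.58, 127)]
poise_stud top [([228.3, 184.4], 0.54, 3268), ([231.0, 214.4], 0.4, 46)]
    [0.569 0.066 0.186] [0.028 0.028]
spindle_tip scene [([282.7, 210.5], 0.58, 1353)]
spindle_tip top [([251.2, 176.2], 0.97, 1113), ([225.0, 185.3], 0.26, 3631)]
    [0.618 0.013 0.128] [0.001 0.001]
weights_plate_centre scene [([285.0, 212.8], 0.65, 1391)]
weights_plate_centre top [([247.1, 173.6], 0.62, 1062)]
    [0.625 0.023 0.115] [0.0063 0.0063]
index_top scene [([297.9, 202.8], 0.91, 5244), ([245.6, 316.1], 0.45, 1092)]
index_top top [([229.4, 185.3], 0.96, 3486)]
    [0.597 0.094 0.064] [0.0026 0.0026]
canister_mid scene []
canister_mid top [([178.4, 185.2], 0.7, 722)]
gherkin_jar_mid scene [([244.3, 316.6], 0.75, 1068)]
gherkin_jar_mid top [([320.7, 141.6], 0.57, 459)]
    [ 0.747 -0.241  0.042] [0.0036 0.0036]
sauce_tub_mid scene [([323.6, 116.3], 0.82, 934)]
sauce_tub_mid top [([132.5, 243.0], 0.56, 977), ([230.7, 215.5], 0.41, 73)]
    [0.399 0.43  0.059] [0.0029 0.0029]
carton_mid scene [([348.1, 251.3], 0.63, 1748)]
carton_mid top [([231.7, 130.8], 0.62, 969)]
    [0.798 0.086 0.046] [0.0062 0.0062]
scale scene [([298.2, 203.3], 0.58, 5511)]
scale top [([225.0, 186.0], 0.71, 3629), ([238.9, 179.3], 0.31, 1989)]
    [0.594 0.107 0.045] [0.0022 0.0022]
t 1.25 pos [ 0.1675 -0.5762  0.2376] F [-0.64 -0.15  0.25] open 0.0929
```

View pics/s1.png

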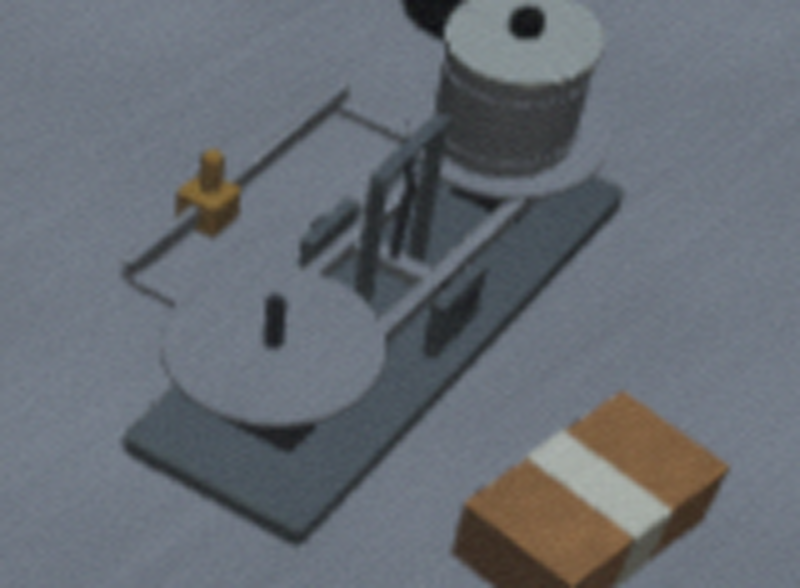

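View pics/t1.png

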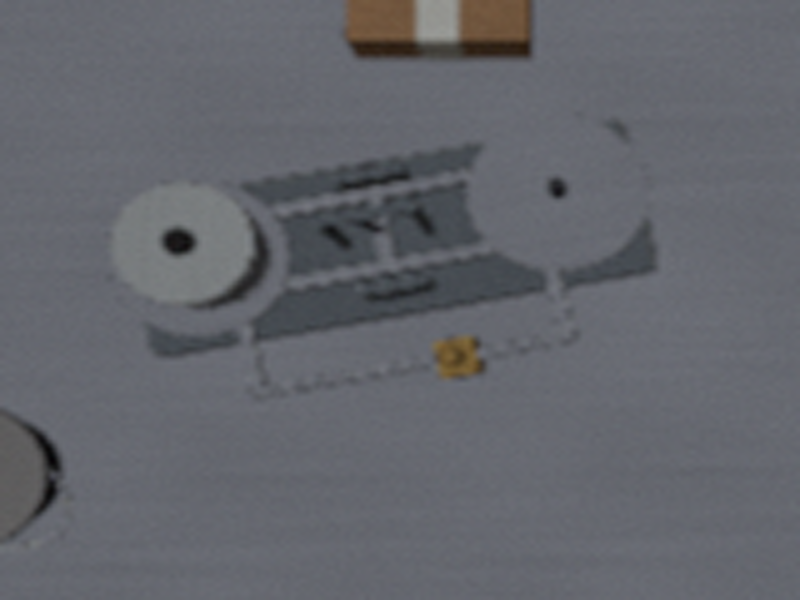

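```bash
python3 - <<'E'
from h import *
print('spindle tip',tri([('scene',(285,201.3)),('top',(251.5,173.7))]))
print('stud',tri([('scene',(272.4,171)),('top',(231.4,213.6))]))
a=at_z('top',(171.6,213.3),.034);b=at_z('top',(271.4,193),.034); d=a-b
print('base edge',a,b,np.linalg.norm(d),'yaw of scale y-axis from world y',np.degrees(np.arctan2(-d[0],d[1])))
# canister knob, bar ends
print('knob',at_z('top',(140+178/5,130+241/4.2857),.238))
for p in [(262,388),(572,335)]:print('bar',at_z('top',(140+p[0]/5,130+p[1]/4.2857),.12))
print('w400',tri([('scene',(175.1,295)),('top',(348,191.5))]))
print('w200',tri([('scene',(138.9,266.6)),('top',(356,233.5))]))
for n in ['scene','top']:
    im=cv2.imread(f'pics/{n}0.png'); x0,y0=(90,210) if n=='scene' else (310,165)
    cv2.imwrite(f'pics/{n}w.png',cv2.resize(im[y0:y0+110,x0:x0+120],None,fx=5,fy=5,interpolation=cv2.INTER_CUBIC))
E
```

```text
spindle tip (array([0.62145211, 0.01339646, 0.17554808]), [np.float64(0.001094863853166071), np.float64(0.0010948638531662275)])
stud (array([0.49514252, 0.08463215, 0.12958354]), [np.float64(0.002469413395047485), np.float64(0.002469413395047621)])
base edge [0.50251283 0.30067894 0.034     ] [ 0.56765008 -0.05634799  0.034     ] 0.36292022541367314 yaw of scale y-axis from world y 10.339524804811962
knob [0.57842466 0.24925337 0.238     ]
bar [0.47337043 0.21461665 0.12      ]
bar [0.51060259 0.00546005 0.12      ]
w400 (array([ 0.56758093, -0.33569369,  0.01858821]), [np.float64(0.0020956020907602177), np.float64(0.002095602090760322)])
w200 (array([ 0.41648969, -0.36162531, -0.001355  ]), [np.float64(0.0005707844070569629), np.float64(0.0005707844070568531)])
```

View pics/topw.png

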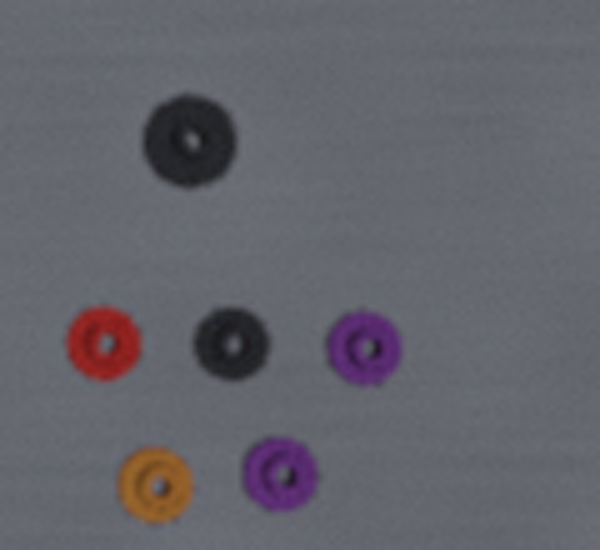

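View pics/scenew.png

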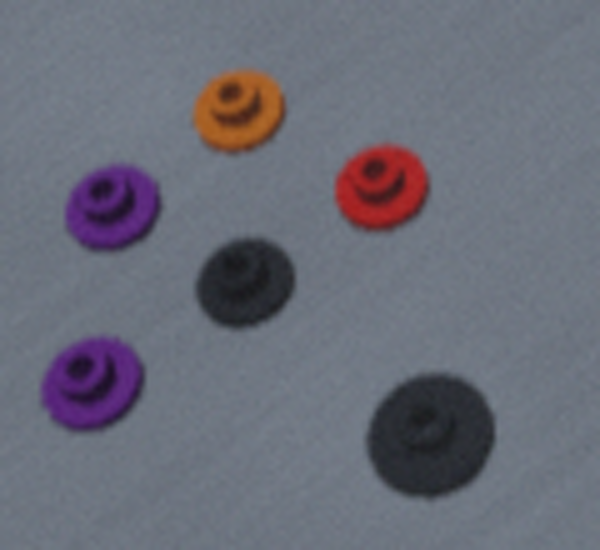

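```bash
cat >> h.py <<'E'
YAW=np.radians(10.3)
SX=np.array([np.cos(YAW),np.sin(YAW),0]);SY=np.array([-np.sin(YAW),np.cos(YAW),0])
def plan(target,zdir=None,s=None):
    """total tool-frame shift and turn(deg) to target with tool y down and jaw axis zdir (sign chosen nearest); per-row not split"""
    s=s or st()
    Rm=R.from_rotvec(s['orientation']).as_matrix()
    if zdir is None: zdir=Rm[:,2]
    z=np.array(zdir,float);z[2]=0;z/=np.linalg.norm(z)
    if z@Rm[:,2]<0:z=-z
    y=np.array([0,0,-1.]);x=np.cross(y,z);T=np.column_stack([x,y,z])
    turn=np.degrees(R.from_matrix(Rm.T@T).as_rotvec())
    dw=np.array(target)-s['tool_pos']
    print('dworld',dw.round(4),'shift in cur tool',(Rm.T@dw).round(4),'in target tool',(T.T@dw).round(4),'turn',turn.round(2))
E
python3 - <<'E'
from h import *
s=robot.read_state();Rm=R.from_rotvec(s['orientation']).as_matrix();print(Rm.round(3))
m=imaging.camera_model('wrist');print('cam in tool',Rm.T@(m['position']-s['tool_pos']));print((Rm.T@R.from_rotvec(m['orientation']).as_matrix()).round(3))
plan([.5676,-.3357,.2],SX)
plan([.5676,-.3357,.2],SY)
E
```

```text
[[-0.96   0.     0.279]
 [-0.279  0.    -0.96 ]
 [-0.    -1.    -0.   ]]
cam in tool [-0.07020147 -0.14702167 -0.00016246]
[[-0.001  0.968  0.25 ]
 [ 0.    -0.25   0.968]
 [ 1.     0.001  0.   ]]
t 1.25 pos [ 0.1675 -0.5762  0.2376] F [-0.64 -0.15  0.25] open 0.0929
dworld [ 0.4001  0.2405 -0.0376] shift in cur tool [-0.4513  0.0377 -0.1193] in target tool [-0.165   0.0376  0.4367] turn [ -0.  -84.1  -0. ]
t 1.25 pos [ 0.1675 -0.5762  0.2376] F [-0.64 -0.15  0.25] open 0.0929
dworld [ 0.4001  0.2405 -0.0376] shift in cur tool [-0.4513  0.0377 -0.1193] in target tool [-0.4367  0.0376 -0.165 ] turn [ 0.   5.9 -0. ]
```

```bash
cat >> h.py <<'E'
def rows(target,zdir=None,N=None,s=None,step=.045,turnstep=8.4):
    s=s or st()
    Rm=R.from_rotvec(s['orientation']).as_matrix()
    if zdir is None: zdir=Rm[:,2]
    z=np.array(zdir,float);z[2]=0;z/=np.linalg.norm(z)
    if z@Rm[:,2]<0:z=-z
    y=np.array([0,0,-1.]);x=np.cross(y,z);T=np.column_stack([x,y,z])
    tv=R.from_matrix(Rm.T@T).as_rotvec();dw=np.array(target)-s['tool_pos']
    n=N or int(np.ceil(max(np.linalg.norm(dw)/step,np.degrees(np.linalg.norm(tv))/turnstep,1)))
    print('dw',dw.round(4),'turn',np.degrees(tv).round(1),'rows',n)
    for k in range(n):
        Rk=Rm@R.from_rotvec(tv*k/n).as_matrix()
        print((Rk.T@dw/n).round(4).tolist(),np.degrees(tv/n).round(2).tolist())
E
python3 - <<'E'
from h import *
rows([.5676,-.3357,.22],SX)
E
```

```text
t 1.25 pos [ 0.1675 -0.5762  0.2376] F [-0.64 -0.15  0.25] open 0.0929
dw [ 0.4001  0.2405 -0.0176] turn [ -0.  -84.1  -0. ] rows 11
[-0.041, 0.0016, -0.0108] [-0.0, -7.65, -0.0]
[-0.0421, 0.0016, -0.0053] [-0.0, -7.65, -0.0]
[-0.0424, 0.0016, 0.0004] [-0.0, -7.65, -0.0]
[-0.042, 0.0016, 0.006] [-0.0, -7.65, -0.0]
[-0.0408, 0.0016, 0.0115] [-0.0, -7.65, -0.0]
[-0.0389, 0.0016, 0.0169] [-0.0, -7.65, -0.0]
[-0.0364, 0.0016, 0.0219] [-0.0, -7.65, -0.0]
[-0.0331, 0.0016, 0.0265] [-0.0, -7.65, -0.0]
[-0.0293, 0.0016, 0.0307] [-0.0, -7.65, -0.0]
[-0.0249, 0.0016, 0.0343] [-0.0, -7.65, -0.0]
[-0.0202, 0.0016, 0.0373] [-0.0, -7.65, -0.0]
```

carry_out(
  motion=[-0.041,0.002,-0.011,0,-7.65,0,1,-0.042,0.002,-0.005,0,-7.65,0,1,-0.042,0.002,0,0,-7.65,0,1,-0.042,0.002,0.006,0,-7.65,0,1,-0.041,0.002,0.012,0,-7.65,0,1],
)

```text
t: 1.75
tool_pos: [0.349, -0.4664, 0.2275]
orientation: [-0.86, 1.64, -1.644]
force: [0.2, 0.0, 0.1]
opening: 0.0931
```

carry_out(
  motion=[-0.039,0.002,0.017,0,-7.65,0,1,-0.036,0.002,0.022,0,-7.65,0,1,-0.033,0.002,0.026,0,-7.65,0,1,-0.029,0.002,0.031,0,-7.65,0,1,-0.025,0.002,0.034,0,-7.65,0,1],
)

```text
t: 2.25
tool_pos: [0.5346, -0.3477, 0.2175]
orientation: [-1.252, 1.142, -1.147]
force: [1.0, -0.6, -0.2]
opening: 0.0929
```

```bash
python3 - <<'E'
from h import *
s=st(); m=imaging.camera_model('wrist'); im=imaging.read_camera('wrist'); cv2.imwrite('pics/w1.png',im)
np.save('w1.npy',m,allow_pickle=True)
s=robot.read_state(); print(s['dq'].round(3))
for X in [(.5676,-.3357,.03),(.4165,-.3616,.028)]:print(proj(m,X))
rows([.62+.2*0,.012-.035,.24],SX,s=s)
E
```

```text
t 2.25 pos [ 0.5346 -0.3477  0.2175] F [ 0.97 -0.61 -0.24] open 0.0929
[-0.057 -0.026  0.035 -0.002 -0.006  0.124]
[286.46644383 167.54578497]
[136.23450733 179.21262618]
dw [0.0808 0.32   0.0231] turn [-0.2 -4.5  0.1] rows 8
[-0.0388, -0.0029, 0.0141] [-0.02, -0.57, 0.01]
[-0.0386, -0.0029, 0.0145] [-0.02, -0.57, 0.01]
[-0.0385, -0.0029, 0.0148] [-0.02, -0.57, 0.01]
[-0.0383, -0.0029, 0.0152] [-0.02, -0.57, 0.01]
[-0.0382, -0.0029, 0.0156] [-0.02, -0.57, 0.01]
[-0.038, -0.0029, 0.016] [-0.02, -0.57, 0.01]
[-0.0379, -0.0029, 0.0163] [-0.02, -0.57, 0.01]
[-0.0377, -0.0029, 0.0167] [-0.02, -0.57, 0.01]
```

View pics/w1.png

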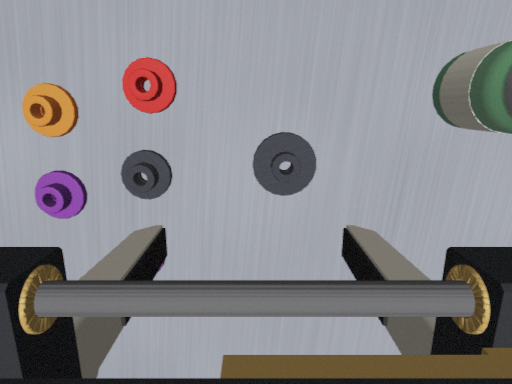

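carry_out(
  motion=[-0.039,-0.003,0.015,0,-0.6,0,-1,-0.039,-0.003,0.015,0,-0.6,0,-1,-0.039,-0.003,0.015,0,-0.6,0,-1,-0.038,-0.003,0.016,0,-0.6,0,-1,-0.038,-0.003,0.016,0,-0.6,0,-1],
  squeeze=20,
)

```text
t: 2.8
tool_pos: [0.5938, -0.1373, 0.23]
orientation: [-1.278, 1.094, -1.097]
force: [0.4, -0.2, 0.1]
opening: 0.0576
```

carry_out(
  motion=[-0.038,-0.003,0.016,0,-0.6,0,-1,-0.038,-0.003,0.016,0,-0.6,0,-1,-0.03,-0.003,0.016,0,-0.6,0,-1,0,0,0,0,0,0,-1,0,0,0,0,0,0,-1],
)

```text
t: 3.3
tool_pos: [0.6253, -0.0143, 0.2401]
orientation: [-1.293, 1.064, -1.068]
force: [0.9, -0.7, 0.0]
opening: 0.0175
```

```bash
python3 - <<'E'
from h import *
s=st(); m=imaging.camera_model('wrist'); im=imaging.read_camera('wrist'); cv2.imwrite('pics/w2.png',im)
np.save('w2.npy',m,allow_pickle=True)
print(proj(m,(.6215,.0134,.1805)))
m1=np.load('w1.npy',allow_pickle=True).item()
print('200 collar top',at_z(m1,(144,177),.028),'400',at_z(m1,(286,167),.03))
Rm=R.from_rotvec(s['orientation']).as_matrix();print(Rm.round(3))
E
```

```text
t 3.3 pos [ 0.6253 -0.0143  0.2401] F [ 0.92 -0.75  0.03] open 0.0175
[254.336248  174.7398239]
200 collar top [ 0.42437783 -0.35858645  0.028     ] 400 [ 0.56707029 -0.33518895  0.03      ]
[[ 0.191  0.003  0.982]
 [-0.982 -0.     0.191]
 [ 0.001 -1.     0.003]]
```

View pics/w2.png

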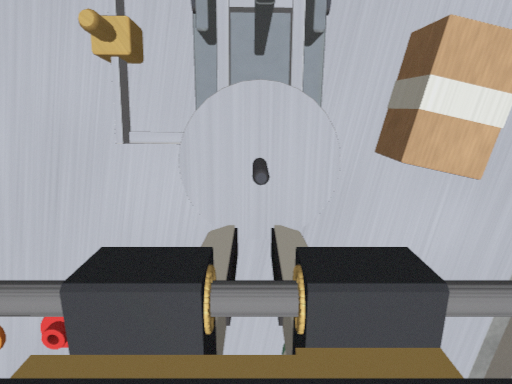

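```bash
python3 - <<'E'
from h import *
m=np.load('w2.npy',allow_pickle=True).item()
print(at_z(m,(260,178),.183)); 
t=cv2.imread('pics/w2.png')[60:240,160:360]; cv2.imwrite('pics/w2c.png',cv2.resize(t,None,fx=3.3,fy=3.3,interpolation=cv2.INTER_CUBIC))
print(tri([('scene',(285,201.3)),('top',(251.5,173.7)),(m,(260,178))]))
print(tri([('top',(251.5,173.7)),(m,(260,178))]))
print('stud top',tri([('scene',(272.4,167.5)),('top',(231.4,213.4)),(m,(91,21))]))
# plate ellipse in wrist: centre
print('plate c',at_z(m,(260,159),.133))
E
```

```text
[0.62522607 0.01254713 0.183     ]
(array([0.62313821, 0.0123353 , 0.17839588]), [np.float64(0.000587410117399765), np.float64(0.0027429769857789557), np.float64(0.002461461218017493)])
(array([0.62324367, 0.0118042 , 0.17531503]), [np.float64(0.0025676677405714475), np.float64(0.00256766774057133)])
stud top (array([0.49576244, 0.08525274, 0.1439283 ]), [np.float64(0.002035266232551672), np.float64(0.0038857581267709297), np.float64(0.002441222334498257)])
plate c [0.62539766 0.01682032 0.133     ]
```

View pics/w2c.png

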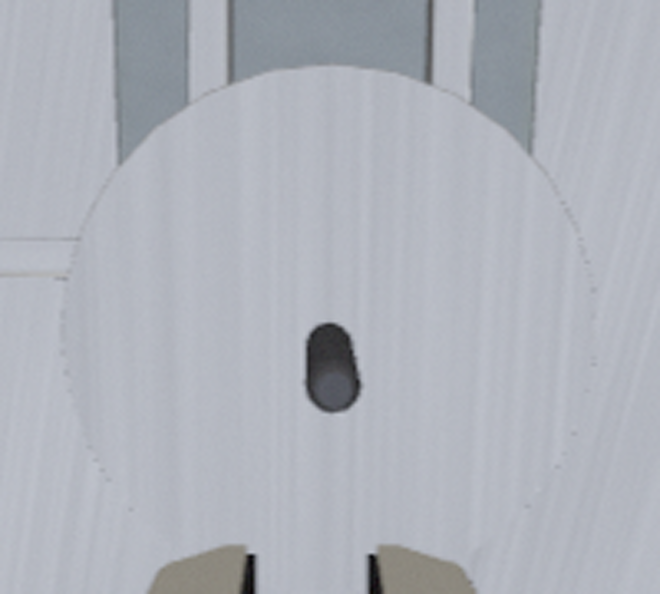

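carry_out(
  motion=[0.012,0,0.004,0,0,0,-1,0,0.025,0,0,0,0,-1,0,0.03,0,0,0,0,-1,0,0.02,0,0,0,0,-1,0,0,0,0,0,0,-1],
)

```text
t: 3.85
tool_pos: [0.6331, -0.0364, 0.1641]
orientation: [-1.289, 1.068, -1.078]
force: [0.3, -0.5, -1.2]
opening: 0.0004
```

```bash
python3 - <<'E'
from h import *
st();s=robot.read_state();print(s['force'],R.from_rotvec(s['orientation']).as_matrix().round(3))
E
```

```text
t 3.85 pos [ 0.6331 -0.0364  0.1641] F [ 0.33 -0.47 -1.19] open 0.0004
[ 0.333025   -0.47370679 -1.19455293] [[ 0.182  0.006  0.983]
 [-0.983 -0.003  0.182]
 [ 0.004 -1.     0.005]]
```

carry_out(
  motion=[-0.01,0.004,0,0,0,0,-1,0,0.004,0,0,0,0,-1,0,0.002,0,0,0,0,-1,0,0.002,0,0,0,0,-1,0,0,0,0,0,0,-1],
)

```text
t: 4.35
tool_pos: [0.6332, -0.0294, 0.1552]
orientation: [-1.285, 1.067, -1.084]
force: [1.5, -0.4, 0.9]
opening: 0.0002
```

```bash
python3 - <<'E'
from h import *
st()
E
```

```text
t 4.35 pos [ 0.6332 -0.0294  0.1552] F [ 1.5  -0.36  0.86] open 0.0002
```

carry_out(
  motion=[0,0.002,0,0,0,0,-1,0,0.002,0,0,0,0,-1,0,0.002,0,0,0,0,-1,0,0.002,0,0,0,0,-1,0,0,0,0,0,0,-1],
)

```text
t: 4.85
tool_pos: [0.6341, -0.0295, 0.1494]
orientation: [-1.284, 1.064, -1.086]
force: [-2.1, -0.2, 4.3]
opening: 0.0003
```

```bash
python3 - <<'E'
from h import *
for i in range(4):
    st(); im=imaging.read_camera('wrist')
cv2.imwrite('pics/w3.png',im)
E
```

```text
t 4.85 pos [ 0.6341 -0.0295  0.1494] F [-2.1  -0.19  4.25] open 0.0003
t 4.9 pos [ 0.6341 -0.0295  0.1496] F [-2.08  0.4   3.59] open 0.0004
t 4.95 pos [ 0.6341 -0.0295  0.1496] F [-2.19 -0.44  4.14] open 0.0007
t 5.0 pos [ 0.6341 -0.0295  0.1496] F [-2.09  0.78  3.88] open 0.0006
```

View pics/w3.png

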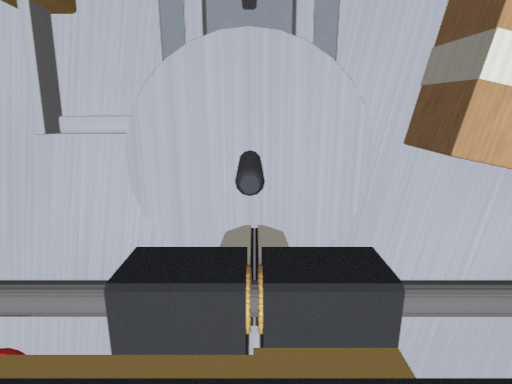

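carry_out(
  motion=[0,0.002,0,0,0,0,-1,0,0.002,0,0,0,0,-1,0,0.002,0,0,0,0,-1,0,0.001,0,0,0,0,-1,0,0,0,0,0,0,-1],
)

```text
t: 5.55
tool_pos: [0.6343, -0.0297, 0.1424]
orientation: [-1.284, 1.064, -1.086]
force: [-3.1, 0.3, 5.2]
opening: 0.0005
```

```bash
python3 - <<'E'
from h import *
for i in range(4):
    st(); im=imaging.read_camera('wrist')
E
```

```text
t 5.55 pos [ 0.6343 -0.0297  0.1424] F [-3.14  0.34  5.16] open 0.0005
t 5.6 pos [ 0.6343 -0.0297  0.1425] F [-3.37 -1.16  3.69] open 0.0007
t 5.65 pos [ 0.6343 -0.0297  0.1426] F [-0.75 -1.64  4.36] open 0.0002
t 5.7 pos [ 0.6343 -0.0297  0.1427] F [-2.36 -0.9   3.74] open 0.0005
```

carry_out(
  motion=[0,-0.003,0,0,0,0,-1,0,-0.004,0,0,0,0,-1,0,-0.005,0,0,0,0,-1,0,-0.015,0,0,0,0,-1,0,-0.035,0,0,0,0,-1],
)

```text
t: 6.25
tool_pos: [0.6305, -0.0286, 0.2011]
orientation: [-1.289, 1.071, -1.08]
force: [1.3, 0.4, -0.6]
opening: 0.0004
```

```bash
python3 - <<'E'
from h import *
rows([.567,-.335,.15],SX)
E
```

```text
t 6.25 pos [ 0.6305 -0.0286  0.2011] F [ 1.26  0.41 -0.56] open 0.0004
dw [-0.0635 -0.3064 -0.0511] turn [-0.2  0.   0.2] rows 8
[0.0362, 0.0065, -0.0147] [-0.02, 0.0, 0.03]
[0.0362, 0.0065, -0.0147] [-0.02, 0.0, 0.03]
[0.0362, 0.0064, -0.0147] [-0.02, 0.0, 0.03]
[0.0362, 0.0064, -0.0147] [-0.02, 0.0, 0.03]
[0.0362, 0.0064, -0.0147] [-0.02, 0.0, 0.03]
[0.0363, 0.0064, -0.0147] [-0.02, 0.0, 0.03]
[0.0363, 0.0064, -0.0147] [-0.02, 0.0, 0.03]
[0.0363, 0.0064, -0.0147] [-0.02, 0.0, 0.03]
```

carry_out(
  motion=[0.036,0,-0.015,0,0,0,0.4,0.036,0.003,-0.015,0,0,0,0.4,0.036,0.008,-0.015,0,0,0,0.4,0.036,0.01,-0.015,0,0,0,0.4,0.036,0.01,-0.015,0,0,0,0.4],
)

```text
t: 6.75
tool_pos: [0.5961, -0.2207, 0.1852]
orientation: [-1.282, 1.048, -1.085]
force: [-0.2, -0.5, -1.1]
opening: 0.0359
```

carry_out(
  motion=[0.036,0.01,-0.015,0,0,0,0.4,0.036,0.01,-0.015,0,0,0,0.4,0.03,0,-0.01,0,0,0,0.4,0,0,0,0,0,0,0.4,0,0,0,0,0,0,0.4],
)

```text
t: 7.25
tool_pos: [0.5734, -0.3384, 0.1676]
orientation: [-1.28, 1.051, -1.092]
force: [-0.3, 0.0, 0.5]
opening: 0.0648
```

```bash
python3 - <<'E'
from h import *
s=st(); m=imaging.camera_model('wrist'); im=imaging.read_camera('wrist'); cv2.imwrite('pics/w4.png',im)
np.save('w4.npy',m,allow_pickle=True)
print(proj(m,(.567,-.335,.03)))
E
```

```text
t 7.25 pos [ 0.5734 -0.3384  0.1676] F [-0.27  0.05  0.54] open 0.0648
[242.29610822 181.75003821]
```

View pics/w4.png

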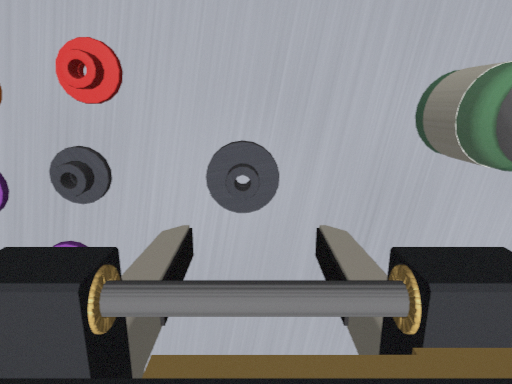

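```bash
python3 - <<'E'
from h import *
m=np.load('w4.npy',allow_pickle=True).item()
m1=np.load('w1.npy',allow_pickle=True).item()
p=at_z(m,(242.5,180),.03);print(p, tri([(m,(242.5,180)),(m1,(286,167))]))
rows([p[0],p[1],.036],SX)
E
```

```text
[ 0.56690243 -0.33344256  0.03      ] (array([ 0.56758507, -0.33600817,  0.02154303]), [np.float64(0.0007508535260484012), np.float64(0.0007508535260483301)])
t 7.3 pos [ 0.5735 -0.3384  0.1678] F [-0.71 -0.71  0.08] open 0.0651
dw [-0.0066  0.0049 -0.1318] turn [-1.3  0.3  0.8] rows 3
[-0.0026, 0.0438, -0.0029] [-0.45, 0.09, 0.25]
[-0.0024, 0.0439, -0.0026] [-0.45, 0.09, 0.25]
[-0.0022, 0.0439, -0.0022] [-0.45, 0.09, 0.25]
```

carry_out(
  motion=[-0.003,0.03,-0.003,-0.5,0.1,0.3,0.4,-0.002,0.035,-0.002,-0.5,0.1,0.3,0.4,-0.001,0.035,-0.002,-0.3,0,0.2,0.4,0,0.015,0,0,0,0,0.4,0,0,0,0,0,0,0.4],
)

```text
t: 7.8
tool_pos: [0.5725, -0.3299, 0.0556]
orientation: [-1.289, 1.063, -1.076]
force: [-1.1, 0.7, 0.1]
opening: 0.0651
```

```bash
python3 - <<'E'
from h import *
s=st(); m=imaging.camera_model('wrist'); im=imaging.read_camera('wrist'); cv2.imwrite('pics/w5.png',im)
np.save('w5.npy',m,allow_pickle=True)
rows([.567,-.3345,.034],SX)
E
```

```text
t 7.8 pos [ 0.5725 -0.3299  0.0556] F [-1.11  0.71  0.08] open 0.0651
t 7.85 pos [ 0.5729 -0.3301  0.0567] F [-0.08 -0.57 -1.05] open 0.0649
dw [-0.0059 -0.0044 -0.0227] turn [-0.4  0.4  0.3] rows 1
[0.0031, 0.0226, -0.0068] [-0.44, 0.43, 0.27]
```

View pics/w5.png

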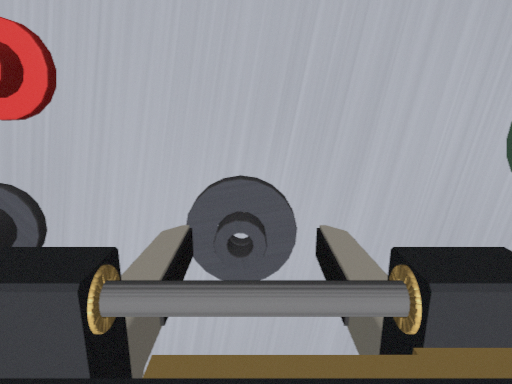

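```bash
python3 - <<'E'
from h import *
m=np.load('w5.npy',allow_pickle=True).item()
p=at_z(m,(240.5,238.5),.03);print(p)
s=st();rows([p[0],p[1],.034],SX,s=s)
E
```

```text
[ 0.56676678 -0.33184977  0.03      ]
t 7.85 pos [ 0.5729 -0.3301  0.0567] F [-0.08 -0.57 -1.05] open 0.0649
dw [-0.0061 -0.0017 -0.0227] turn [-0.4  0.4  0.3] rows 1
[0.0005, 0.0226, -0.0065] [-0.44, 0.43, 0.27]
```

carry_out(
  motion=[0.001,0.008,-0.0065,-0.4,0.4,0.3,0.4,0,0.008,0,0,0,0,0.4,0,0.004,0,0,0,0,0.4,0,0,0,0,0,0,0.4,0,0,0,0,0,0,0.4],
)

```text
t: 8.35
tool_pos: [0.5702, -0.3345, 0.0421]
orientation: [-1.287, 1.067, -1.083]
force: [-0.4, -0.5, 0.2]
opening: 0.0651
```

```bash
python3 - <<'E'
from h import *
s=st();rows([.5668,-.3325,.034],SX,s=s)
E
```

```text
t 8.35 pos [ 0.5702 -0.3345  0.0421] F [-0.44 -0.52  0.16] open 0.0651
dw [-0.0034  0.002  -0.0081] turn [-0.4  0.   0.3] rows 1
[-0.0027, 0.0081, -0.0031] [-0.4, 0.03, 0.34]
```

carry_out(
  motion=[-0.002,0.005,-0.003,-0.4,0,0.3,0.4,0,0.004,-0.001,0,0,0,0.4,0,0,0,0,0,0,0.4,0,0,0,0,0,0,0.4,0,0,0,0,0,0,0.4],
)

```text
t: 8.85
tool_pos: [0.5659, -0.3336, 0.0331]
orientation: [-1.289, 1.075, -1.076]
force: [0.4, 0.6, 0.3]
opening: 0.0652
```

```bash
python3 - <<'E'
from h import *
s=st();rows([.5668,-.3325,.034],SX,s=s)
E
```

```text
t 8.85 pos [ 0.5659 -0.3336  0.0331] F [0.43 0.58 0.29] open 0.0652
dw [0.0009 0.0011 0.0009] turn [-0.   0.   0.1] rows 1
[-0.0009, -0.0009, 0.0011] [-0.01, 0.02, 0.06]
```

Well placed. Close the jaws.

carry_out(
  motion=[0,0,0,0,0,0,-1,0,0,0,0,0,0,-1,0,0,0,0,0,0,-1,0,0,0,0,0,0,-1,0,0,0,0,0,0,-1],
  squeeze=20,
)

```text
t: 9.35
tool_pos: [0.5661, -0.3337, 0.0335]
orientation: [-1.29, 1.074, -1.077]
force: [0.2, 0.7, 1.0]
opening: 0.03
```

carry_out(
  motion=[0,0,0,0,0,0,-1,0,0,0,0,0,0,-1,0,-0.01,0,0,0,0,-1,0,-0.03,0,0,0,0,-1,0,-0.04,0,0,0,0,-1],
)

```text
t: 9.85
tool_pos: [0.5603, -0.3296, 0.1061]
orientation: [-1.291, 1.09, -1.062]
force: [-0.2, 0.2, -3.3]
opening: 0.0294
```

```bash
python3 - <<'E'
from h import *
s=st(); m=imaging.camera_model('wrist'); im=imaging.read_camera('wrist'); cv2.imwrite('pics/w6.png',im)
np.save('w6.npy',m,allow_pickle=True); np.save('s6.npy',s,allow_pickle=True)
s=robot.read_state()
rows([.627,.002,.275],SX,s=s)
E
```

```text
t 9.85 pos [ 0.5603 -0.3296  0.1061] F [-0.17  0.23 -3.3 ] open 0.0294
dw [0.063  0.3341 0.1594] turn [ 0.2  0.  -0.2] rows 9
[-0.0353, -0.0176, 0.0135] [0.03, 0.0, -0.02]
[-0.0353, -0.0177, 0.0135] [0.03, 0.0, -0.02]
[-0.0353, -0.0177, 0.0135] [0.03, 0.0, -0.02]
[-0.0353, -0.0177, 0.0135] [0.03, 0.0, -0.02]
[-0.0353, -0.0177, 0.0135] [0.03, 0.0, -0.02]
[-0.0353, -0.0177, 0.0135] [0.03, 0.0, -0.02]
[-0.0353, -0.0177, 0.0135] [0.03, 0.0, -0.02]
[-0.0353, -0.0177, 0.0135] [0.03, 0.0, -0.02]
[-0.0353, -0.0177, 0.0135] [0.03, 0.0, -0.02]
```

View pics/w6.png

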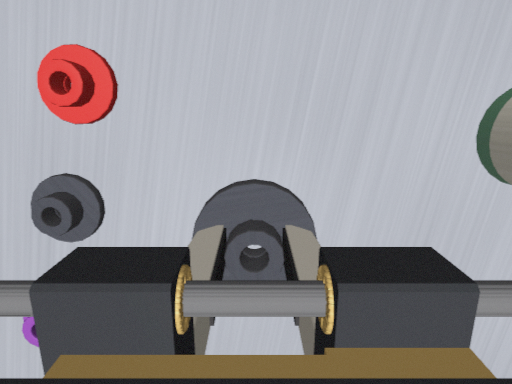

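carry_out(
  motion=[-0.035,-0.03,0.013,0,0,0,-1,-0.035,-0.03,0.014,0,0,0,-1,-0.035,-0.03,0.014,0,0,0,-1,-0.035,-0.03,0.014,0,0,0,-1,-0.035,-0.02,0.014,0,0,0,-1],
)

```text
t: 10.4
tool_pos: [0.5994, -0.1489, 0.2585]
orientation: [-1.288, 1.088, -1.077]
force: [0.9, -0.7, -3.9]
opening: 0.029
```

carry_out(
  motion=[-0.035,-0.01,0.014,0,0,0,-1,-0.035,0,0.014,0,0,0,-1,-0.025,0,0.01,0,0,0,-1,0,0,0,0,0,0,-1,0,0,0,0,0,0,-1],
)

```text
t: 10.9
tool_pos: [0.6233, -0.039, 0.2761]
orientation: [-1.284, 1.076, -1.078]
force: [-0.2, -0.3, -4.2]
opening: 0.029
```

```bash
python3 - <<'E'
from h import *
s=st(); m=imaging.camera_model('wrist'); im=imaging.read_camera('wrist'); cv2.imwrite('pics/w7.png',im)
np.save('w7.npy',m,allow_pickle=True); np.save('s7.npy',s,allow_pickle=True)
s=st()
s6=np.load('s6.npy',allow_pickle=True).item();m6=np.load('w6.npy',allow_pickle=True).item()
p=at_z(m6,(255,257),s6['tool_pos'][2]-.0035);R6=R.from_rotvec(s6['orientation']).as_matrix()
print('bore in tool',R6.T@(p-s6['tool_pos']))
E
```

```text
t 10.9 pos [ 0.6233 -0.039   0.2761] F [-0.17 -0.26 -4.19] open 0.029
t 10.95 pos [ 0.6232 -0.0391  0.2761] F [ 0.93  0.06 -4.62] open 0.0292
bore in tool [0.00143345 0.00346322 0.00172006]
```

View pics/w7.png

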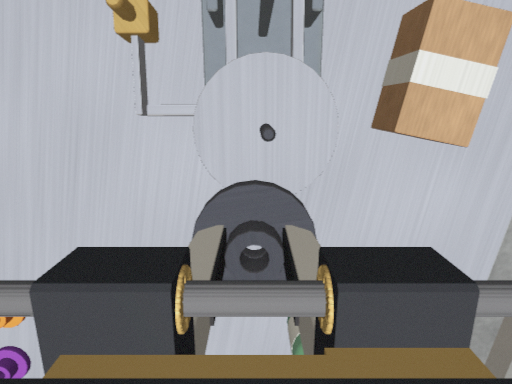

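```bash
python3 - <<'E'
from h import *
m=np.load('w7.npy',allow_pickle=True).item();s=np.load('s7.npy',allow_pickle=True).item()
t=cv2.imread('pics/w7.png')
cv2.imwrite('pics/w7c.png',np.vstack([cv2.resize(t[110:160,230:310],None,fx=6,fy=6,interpolation=cv2.INTER_CUBIC),cv2.resize(t[230:280,215:295],None,fx=6,fy=6,interpolation=cv2.INTER_CUBIC)]))
Rm=R.from_rotvec(s['orientation']).as_matrix();print(Rm.round(3))
for px in [(268.5,133.5)]:
    p=at_z(m,px,.183);print(p,'tool',Rm.T@(p-s['tool_pos']))
E
```

```text
[[ 0.177  0.003  0.984]
 [-0.984  0.002  0.177]
 [-0.002 -1.     0.004]]
[0.62585378 0.01324127 0.183     ] tool [-0.05081058  0.09323607  0.01143008]
```

View pics/w7c.png

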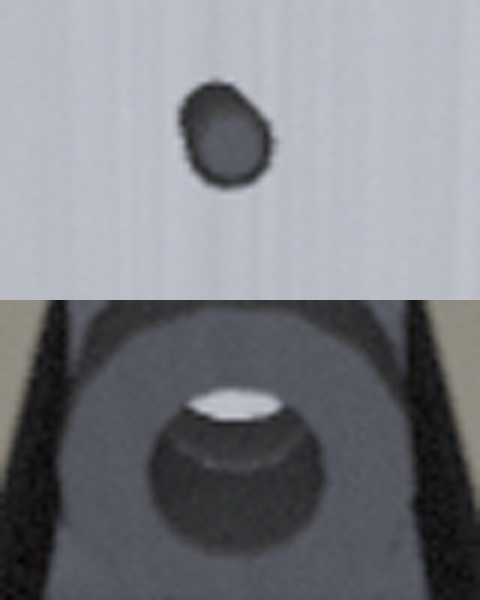

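carry_out(
  motion=[-0.02,0.01,0.005,0,0,0,-1,-0.02,0.01,0.004,0,0,0,-1,-0.012,0.01,0,0,0,0,-1,0,0.005,0,0,0,0,-1,0,0,0,0,0,0,-1],
)

```text
t: 11.45
tool_pos: [0.6222, 0.0088, 0.2389]
orientation: [-1.283, 1.082, -1.083]
force: [-0.1, 0.4, -4.0]
opening: 0.0293
```

```bash
python3 - <<'E'
from h import *
s=st();rows([.6237,.015,.222],SX,s=s)
E
```

```text
t 11.45 pos [0.6222 0.0088 0.2389] F [-0.13  0.4  -4.  ] open 0.0293
dw [ 0.0015  0.0062 -0.0169] turn [-0.1 -0.5 -0. ] rows 1
[-0.0058, 0.0169, 0.0025] [-0.12, -0.53, -0.02]
```

carry_out(
  motion=[-0.005,0.008,0.002,0,-0.5,0,-1,-0.001,0.006,0,0,0,0,-1,0,0.003,0,0,0,0,-1,0,0,0,0,0,0,-1,0,0,0,0,0,0,-1],
)

```text
t: 11.95
tool_pos: [0.6235, 0.0125, 0.2209]
orientation: [-1.286, 1.076, -1.079]
force: [-0.5, -0.0, -4.4]
opening: 0.0297
```

```bash
python3 - <<'E'
from h import *
im=imaging.read_camera('wrist');cv2.imwrite('pics/w8.png',im)
s=st();rows([.6237,.015,.216],SX,s=s)
c=imaging.read_camera('scene');cv2.imwrite('pics/s8.png',cv2.resize(c[140:240,240:360],None,fx=6,fy=6,interpolation=cv2.INTER_CUBIC))
E
```

```text
t 12.0 pos [0.6235 0.0125 0.221 ] F [-0.14  0.2  -3.42] open 0.0296
dw [ 0.0002  0.0025 -0.005 ] turn [-0.1 -0.2  0. ] rows 1
[-0.0025, 0.005, 0.0006] [-0.13, -0.16, 0.04]
```

View pics/s8.png

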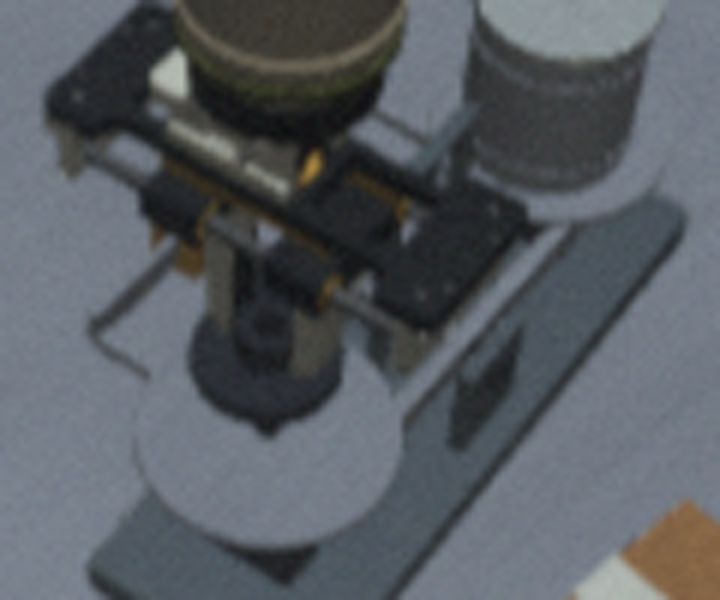

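View pics/w8.png

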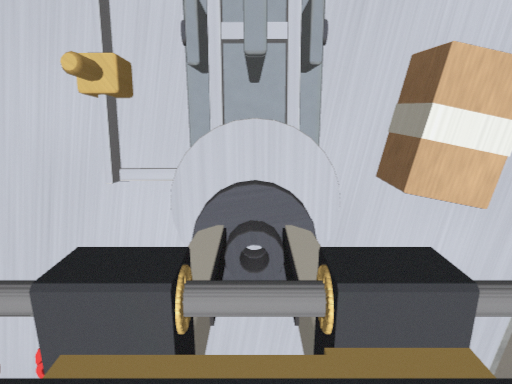

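carry_out(
  motion=[-0.003,0.001,0.0005,0,0,0,-1,0,0.003,0,0,0,0,-1,0,0.003,0,0,0,0,-1,0,0.002,0,0,0,0,-1,0,0,0,0,0,0,-1],
)

```text
t: 12.55
tool_pos: [0.6239, 0.016, 0.2121]
orientation: [-1.285, 1.075, -1.08]
force: [-0.3, 0.3, -3.9]
opening: 0.029
```

```bash
python3 - <<'E'
from h import *
s=st();rows([.6237,.015,.206],SX,s=s)
E
```

```text
t 12.55 pos [0.6239 0.016  0.2121] F [-0.26  0.29 -3.92] open 0.029
dw [-0.0002 -0.001  -0.0061] turn [-0.2 -0.1  0.1] rows 1
[0.0009, 0.0061, -0.0004] [-0.22, -0.14, 0.05]
```

carry_out(
  motion=[0.001,0.002,0,0,0,0,-1,0,0.003,0,0,0,0,-1,0,0.003,0,0,0,0,-1,0,0,0,0,0,0,-1,0,0,0,0,0,0,-1],
)

```text
t: 13.05
tool_pos: [0.6241, 0.0148, 0.2031]
orientation: [-1.286, 1.075, -1.08]
force: [0.1, 0.5, -4.3]
opening: 0.0291
```

```bash
python3 - <<'E'
from h import *
s=st();rows([.6237,.015,.196],SX,s=s)
im=imaging.read_camera('wrist');cv2.imwrite('pics/w9.png',cv2.resize(im[100:290,160:360],None,fx=3,fy=3))
st()
E
```

```text
t 13.05 pos [0.6241 0.0148 0.2031] F [ 0.14  0.48 -4.32] open 0.0291
dw [-0.0004  0.0002 -0.0071] turn [-0.2 -0.1  0.1] rows 1
[-0.0003, 0.0071, -0.0003] [-0.2, -0.15, 0.05]
t 13.1 pos [0.624  0.0148 0.2031] F [-0.12  0.64 -5.19] open 0.0291
```

View pics/w9.png

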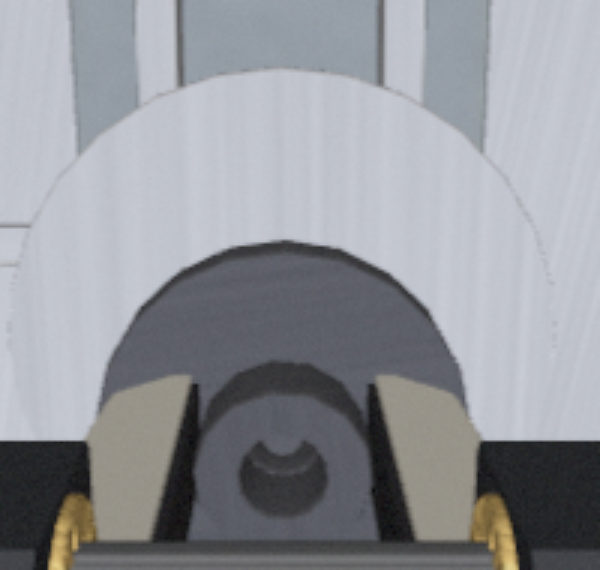

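carry_out(
  motion=[0,0.005,0,0,0,0,-1,0,0.006,0,0,0,0,-1,0,0.006,0,0,0,0,-1,0,0.004,0,0,0,0,-1,0,0,0,0,0,0,-1],
)

```text
t: 13.6
tool_pos: [0.624, 0.0148, 0.18]
orientation: [-1.286, 1.075, -1.079]
force: [-0.1, -0.5, -5.1]
opening: 0.0294
```

```bash
python3 - <<'E'
from h import *
s=st();rows([.6237,.015,.1665],SX,s=s)
E
```

```text
t 13.6 pos [0.624  0.0148 0.18  ] F [-0.09 -0.48 -5.13] open 0.0294
dw [-0.0003  0.0002 -0.0135] turn [-0.2 -0.1  0. ] rows 1
[-0.0002, 0.0135, -0.0003] [-0.18, -0.14, 0.05]
```

carry_out(
  motion=[0,0.004,0,0,0,0,-1,0,0.003,0,0,0,0,-1,0,0.003,0,0,0,0,-1,0,0.002,0,0,0,0,-1,0,0,0,0,0,0,-1],
)

```text
t: 14.1
tool_pos: [0.6242, 0.0147, 0.1672]
orientation: [-1.286, 1.075, -1.08]
force: [-0.3, 0.1, -3.2]
opening: 0.0293
```

```bash
python3 - <<'E'
from h import *
for i in range(3):
    s=st();im=imaging.read_camera('wrist')
E
```

```text
t 14.1 pos [0.6242 0.0147 0.1672] F [-0.3   0.1  -3.19] open 0.0293
t 14.15 pos [0.6242 0.0148 0.1673] F [-0.4   1.39 -3.18] open 0.029
t 14.2 pos [0.6243 0.0148 0.1674] F [-0.59 -0.25 -3.45] open 0.0292
```

carry_out(
  motion=[0,0.002,0,0,0,0,-1,0,0.001,0,0,0,0,-1,0,0,0,0,0,0,-1,0,0,0,0,0,0,-1,0,0,0,0,0,0,-1],
)

```text
t: 14.75
tool_pos: [0.6246, 0.0146, 0.1662]
orientation: [-1.285, 1.074, -1.081]
force: [-1.9, -0.1, -0.2]
opening: 0.0296
```

```bash
python3 - <<'E'
from h import *
for i in range(3):
    s=st();im=imaging.read_camera('wrist')
E
```

```text
t 14.75 pos [0.6246 0.0146 0.1662] F [-1.95 -0.11 -0.18] open 0.0296
t 14.8 pos [0.6246 0.0147 0.1663] F [-3.05  0.22  0.8 ] open 0.0294
t 14.85 pos [0.6246 0.0146 0.1662] F [-2.46 -0.29 -1.09] open 0.0288
```

carry_out(
  motion=[0,0,0,0,0,0,-0.2,0,0,0,0,0,0,-0.2,0,0,0,0,0,0,-0.1,0,0,0,0,0,0,-0.1,0,0,0,0,0,0,-0.1],
)

```text
t: 15.4
tool_pos: [0.6263, 0.0147, 0.1672]
orientation: [-1.282, 1.07, -1.083]
force: [0.6, -0.2, 0.0]
opening: 0.0421
```

```bash
python3 - <<'E'
from h import *
s=st();im=imaging.read_camera('wrist');cv2.imwrite('pics/w10.png',im)
c=imaging.read_camera('scene');cv2.imwrite('pics/s10.png',cv2.resize(c[140:240,240:360],None,fx=6,fy=6,interpolation=cv2.INTER_CUBIC))
E
```

```text
t 15.4 pos [0.6263 0.0147 0.1672] F [ 0.62 -0.18  0.05] open 0.0421
```

View pics/w10.png

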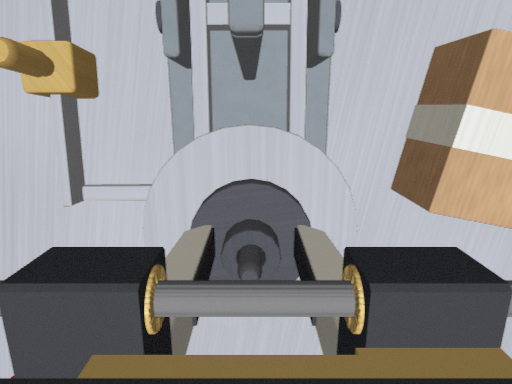

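View pics/s10.png

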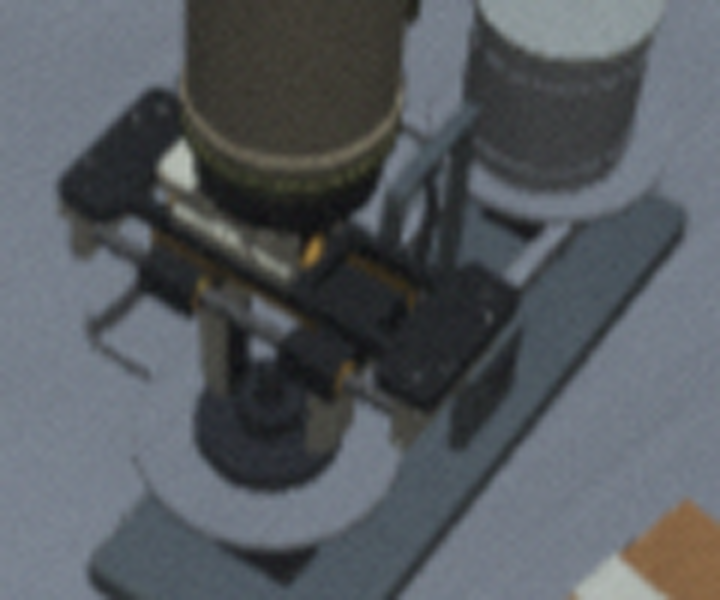

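carry_out(
  motion=[0,-0.015,0,0,0,0,-0.1,0,-0.03,0,0,0,0,-0.1,0,-0.04,0,0,0,0,-0.1,-0.005,-0.02,-0.02,0,-8,0,-0.3,-0.01,0,-0.03,0,-8,0,-0.3],
)

```text
t: 16.0
tool_pos: [0.573, 0.0161, 0.2782]
orientation: [-1.389, 0.856, -0.868]
force: [0.8, -0.0, 0.6]
opening: 0.0334
```

```bash
python3 - <<'E'
from h import *
s=st();print(s['q'].round(2));im=imaging.read_camera('wrist');cv2.imwrite('pics/w11.png',im)
c=imaging.read_camera('scene');cv2.imwrite('pics/s11.png',cv2.resize(c[130:250,240:360],None,fx=5,fy=5,interpolation=cv2.INTER_CUBIC))
rows([.4955-.03*SX[0],.0853-.03*SX[1],.22],SY,s=s)
E
```

```text
t 16.0 pos [0.573  0.0161 0.2782] F [ 0.8  -0.04  0.62] open 0.0334
[-0.06  0.04  1.51 -0.    1.58 -0.52]
dw [-0.107   0.0638 -0.0582] turn [ -0.2 -73.8   0.5] rows 9
[-0.0117, 0.0064, -0.0075] [-0.02, -8.2, 0.05]
[-0.0126, 0.0064, -0.0058] [-0.02, -8.2, 0.05]
[-0.0133, 0.0064, -0.0039] [-0.02, -8.2, 0.05]
[-0.0137, 0.0064, -0.002] [-0.02, -8.2, 0.05]
[-0.0139, 0.0064, 0.0] [-0.02, -8.2, 0.05]
[-0.0137, 0.0064, 0.002] [-0.02, -8.2, 0.05]
[-0.0133, 0.0064, 0.0039] [-0.02, -8.2, 0.05]
[-0.0126, 0.0065, 0.0058] [-0.02, -8.2, 0.05]
[-0.0116, 0.0065, 0.0075] [-0.02, -8.2, 0.05]
```

View pics/w11.png

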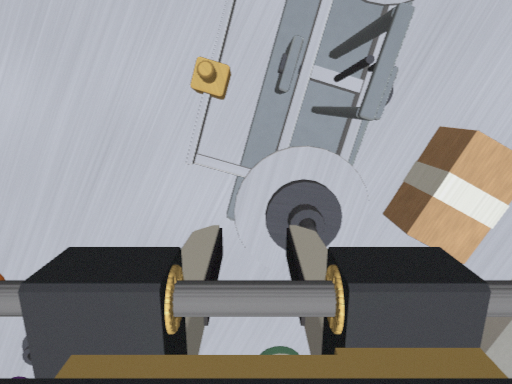

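View pics/s11.png

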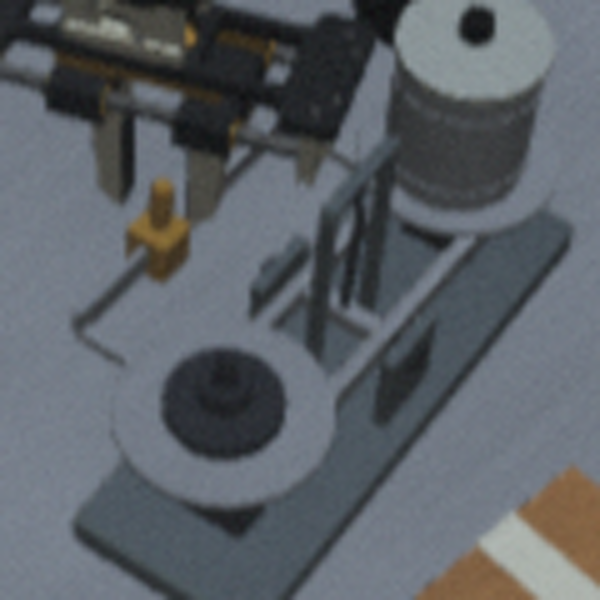

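carry_out(
  motion=[-0.012,0.006,-0.008,0,-8.2,0,-0.3,-0.013,0.006,-0.006,0,-8.2,0,-0.3,-0.013,0.006,-0.004,0,-8.2,0,-0.3,-0.014,0.006,-0.002,0,-8.2,0,-0.3,-0.014,0.006,0,0,-8.2,0,-0.3],
)

```text
t: 16.6
tool_pos: [0.5106, 0.0519, 0.2501]
orientation: [-1.548, 0.291, -0.309]
force: [0.2, -0.4, 0.2]
opening: 0.0324
```

carry_out(
  motion=[-0.014,0.006,0.002,0,-8.2,0,-0.3,-0.013,0.006,0.004,0,-8.2,0,-0.3,-0.012,0.006,0.006,0,-8.2,0,-0.3,-0.012,0.006,0.007,0,-8.2,0,-0.3,0,0,0,0,0,0,-0.3],
)

```text
t: 17.1
tool_pos: [0.4626, 0.081, 0.2272]
orientation: [-1.566, -0.173, 0.152]
force: [-0.3, 0.5, -0.1]
opening: 0.0323
```

```bash
python3 - <<'E'
from h import *
s=st();print(s['q'].round(2));m=imaging.camera_model('wrist');np.save('w12.npy',m,allow_pickle=True);np.save('s12.npy',s,allow_pickle=True);im=imaging.read_camera('wrist');cv2.imwrite('pics/w12.png',im)
print(R.from_rotvec(s['orientation']).as_matrix().round(3))
print(proj(m,[.4958,.0853,.147]))
E
```

```text
t 17.1 pos [0.4626 0.081  0.2272] F [-0.33  0.45 -0.09] open 0.0323
[ 0.07 -0.24  1.86 -0.    1.5  -1.71]
[[ 0.979  0.014 -0.206]
 [ 0.206 -0.     0.979]
 [ 0.013 -1.    -0.003]]
[250.26668495 248.26867597]
```

View pics/w12.png

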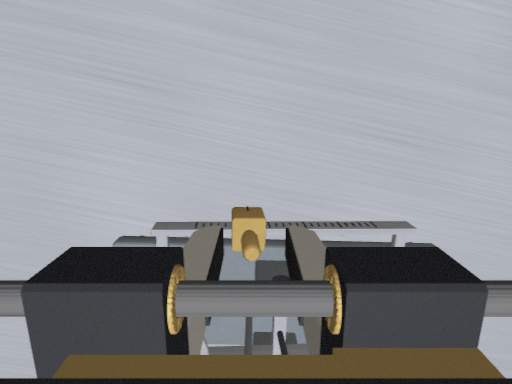

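```bash
python3 - <<'E'
from h import *
m=np.load('w12.npy',allow_pickle=True).item()
p=at_z(m,(252,256),.147);print(p)
im=cv2.imread('pics/w12.png');cv2.imwrite('pics/w12c.png',cv2.resize(im[200:270,140:430],None,fx=2.7,fy=2.7,interpolation=cv2.INTER_CUBIC))
rows([p[0]-.002*SX[0],p[1]-.002*SX[1],.165],SY)
E
```

```text
[0.50155969 0.08779437 0.147     ]
t 17.15 pos [0.4635 0.0807 0.2279] F [ 1.15 -0.21  0.45] open 0.0325
dw [ 0.0361  0.0068 -0.0629] turn [0.2 1.3 0.8] rows 2
[0.0179, 0.0317, -0.0002] [0.09, 0.64, 0.42]
[0.0181, 0.0316, -0.0001] [0.09, 0.64, 0.42]
```

View pics/w12c.png

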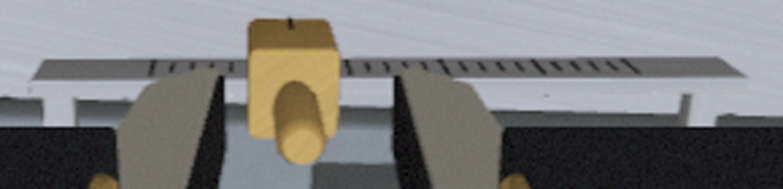

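carry_out(
  motion=[0.018,0.01,-0.001,0,1.2,0.6,-0.3,0.018,0.015,-0.001,0,0.6,0.3,-0.3,0.002,0.02,0,0,0,0,-0.3,0,0.01,0,0,0,0,-0.3,0,0,0,0,0,0,-0.3],
)

```text
t: 17.65
tool_pos: [0.5089, 0.0844, 0.1767]
orientation: [-1.572, -0.118, 0.106]
force: [0.4, 0.3, 0.5]
opening: 0.0326
```

```bash
python3 - <<'E'
from h import *
s=st();rows([.4978,.0855,.144],SY,s=s)
im=imaging.read_camera('wrist');cv2.imwrite('pics/w13.png',im)
c=imaging.read_camera('scene');cv2.imwrite('pics/s13.png',cv2.resize(c[130:230,230:330],None,fx=6,fy=6,interpolation=cv2.INTER_CUBIC))
E
```

```text
t 17.65 pos [0.5089 0.0844 0.1767] F [0.41 0.28 0.46] open 0.0326
dw [-0.0111  0.0011 -0.0327] turn [ 0.3 -2.2  0.4] rows 1
[-0.0111, 0.0326, 0.0028] [0.27, -2.16, 0.41]
```

View pics/w13.png

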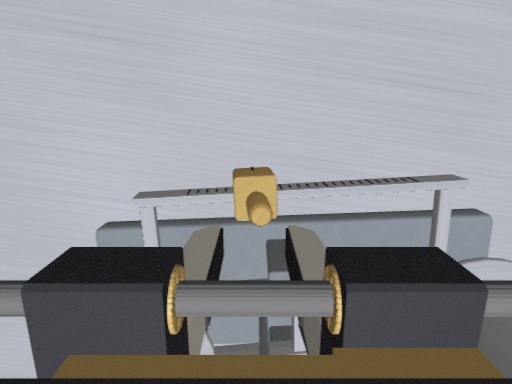

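View pics/s13.png

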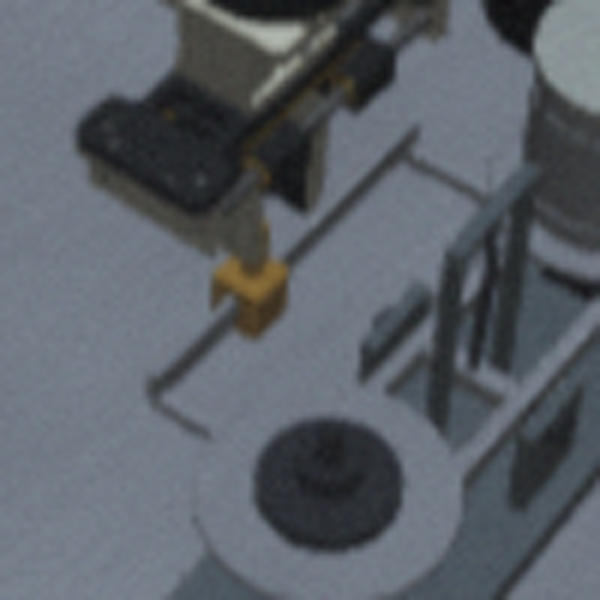

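carry_out(
  motion=[-0.011,0.002,0.002,0.2,-2.2,0.3,-0.3,0,0.008,0,0,0,0,-0.3,0,0.008,0,0,0,0,-0.3,0,0.006,0,0,0,0,-0.3,0,0,0,0,0,0,-0.3],
)

```text
t: 18.25
tool_pos: [0.5007, 0.0847, 0.1568]
orientation: [-1.568, -0.148, 0.13]
force: [-0.5, 0.2, -1.0]
opening: 0.0329
```

```bash
python3 - <<'E'
from h import *
s=st();rows([.4978,.0855,.144],SY,s=s)
im=imaging.read_camera('wrist');cv2.imwrite('pics/w14.png',im)
E
```

```text
t 18.25 pos [0.5007 0.0847 0.1568] F [-0.51  0.25 -0.98] open 0.0329
dw [-0.0029  0.0008 -0.0128] turn [ 0.1 -0.1  0.6] rows 1
[-0.0028, 0.0127, 0.0013] [0.15, -0.15, 0.63]
```

View pics/w14.png

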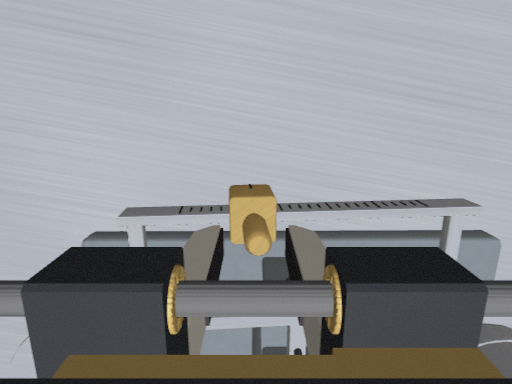

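carry_out(
  motion=[-0.002,0.005,0.001,0,0,0.6,-0.3,0,0.005,0,0,0,0,-0.3,0,0.003,0,0,0,0,-0.3,0,0.001,0,0,0,0,-0.3,0,0,0,0,0,0,-0.3],
)

```text
t: 18.8
tool_pos: [0.499, 0.0855, 0.1421]
orientation: [-1.569, -0.139, 0.139]
force: [0.1, -0.9, -0.3]
opening: 0.0326
```

```bash
python3 - <<'E'
from h import *
s=st();rows([.4978,.0855,.144],SY,s=s)
im=imaging.read_camera('wrist');cv2.imwrite('pics/w15.png',im)
E
```

```text
t 18.8 pos [0.499  0.0855 0.1421] F [ 0.14 -0.87 -0.3 ] open 0.0326
dw [-0.0012  0.      0.0019] turn [ 0.1 -0.2  0. ] rows 1
[-0.0012, -0.0019, 0.0002] [0.15, -0.18, 0.0]
```

View pics/w15.png

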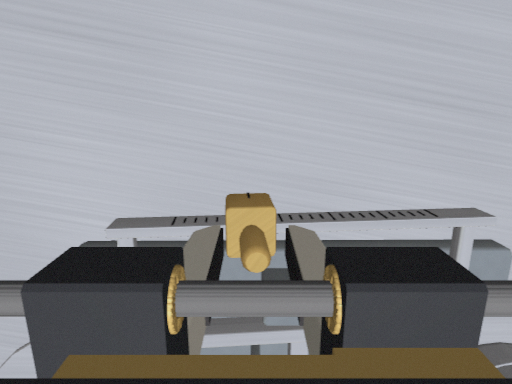

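carry_out(
  motion=[-0.001,0,-0.004,0,0,0,-0.3,0,0,-0.004,0,0,0,-0.3,0,0,-0.004,0,0,0,-0.3,0,0,-0.004,0,0,0,-0.3,0,0,-0.003,0,0,0,-0.3],
)

```text
t: 19.35
tool_pos: [0.5016, 0.0655, 0.1426]
orientation: [-1.568, -0.14, 0.138]
force: [-0.6, 0.8, -1.0]
opening: 0.0326
```

carry_out(
  motion=[0,0,-0.003,0,0,0,-0.3,0,0,-0.003,0,0,0,-0.3,0,0,-0.002,0,0,0,-0.3,0,0,0,0,0,0,-0.3,0,0,0,0,0,0,-0.3],
)

```text
t: 19.85
tool_pos: [0.5031, 0.0563, 0.1425]
orientation: [-1.568, -0.139, 0.138]
force: [-0.2, 1.1, -1.0]
opening: 0.0326
```

```bash
python3 - <<'E'
from h import *
s=st();rows([.4978,.0855,.144],SY,s=s)
im=imaging.read_camera('wrist');cv2.imwrite('pics/w16.png',im)
c=imaging.read_camera('scene');cv2.imwrite('pics/s16.png',cv2.resize(c[130:230,240:360],None,fx=6,fy=6,interpolation=cv2.INTER_CUBIC))
E
```

```text
t 19.85 pos [0.5031 0.0563 0.1425] F [-0.16  1.07 -1.  ] open 0.0326
dw [-0.0053  0.0292  0.0015] turn [ 0.1 -0.2  0. ] rows 1
[-0.0001, -0.0016, 0.0297] [0.1, -0.2, 0.03]
```

View pics/w16.png

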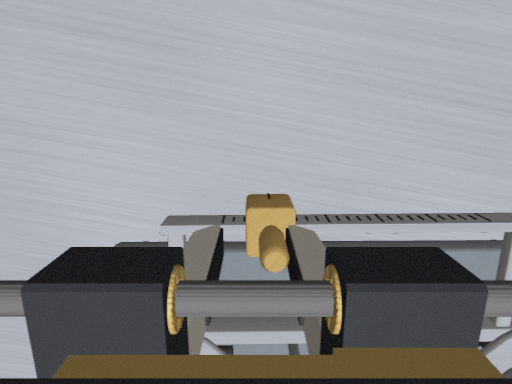

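View pics/s16.png

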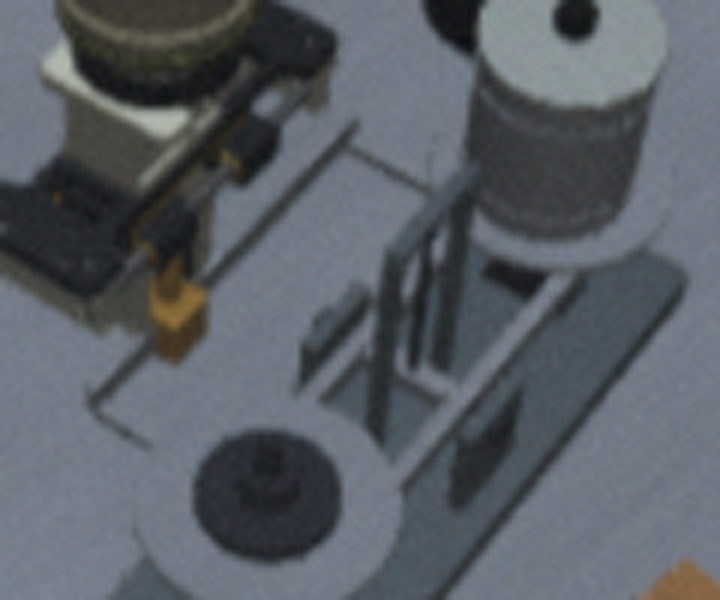

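carry_out(
  motion=[0,0,0.005,0,0,0,-0.3,0,-0.015,0,0,0,0,-0.3,0,-0.035,0,0,0,0,-0.3,0,-0.045,0.02,0,0,-6,-0.3,0,-0.03,0.025,0,0,-6,-0.3],
)

```text
t: 20.45
tool_pos: [0.4899, 0.105, 0.2672]
orientation: [-1.544, -0.293, -0.021]
force: [0.5, 0.7, 0.6]
opening: 0.0329
```

```bash
cat >> h.py <<'E'
O=np.array([.6016,.1378,0])
def rowsT(target,theta,s=None,N=None):
    s=s or st();Rm=R.from_rotvec(s['orientation']).as_matrix()
    th=np.radians(theta);up=np.array([0,0,1.])
    T=np.column_stack([np.cos(th)*SX+np.sin(th)*up,np.sin(th)*SX-np.cos(th)*up,SY])
    tv=R.from_matrix(Rm.T@T).as_rotvec();dw=np.array(target)-s['tool_pos']
    n=N or int(np.ceil(max(np.linalg.norm(dw)/.045,np.degrees(np.linalg.norm(tv))/8.4,1)))
    print('dw',dw.round(4),'turn',np.degrees(tv).round(1),'rows',n)
    for k in range(n):
        Rk=Rm@R.from_rotvec(tv*k/n).as_matrix()
        print((Rk.T@dw/n).round(4).tolist(),np.degrees(tv/n).round(2).tolist())
E
python3 - <<'E'
from h import *
rowsT([.5258,.124,.29],30)
E
```

```text
t 20.45 pos [0.4899 0.105  0.2672] F [0.53 0.66 0.64] open 0.0329
dw [0.0359 0.019  0.0228] turn [  0.2  -0.3 -18.5] rows 3
[0.0141, -0.0049, 0.0042] [0.06, -0.1, -6.16]
[0.0146, -0.0033, 0.0041] [0.06, -0.1, -6.16]
[0.0149, -0.0018, 0.0041] [0.06, -0.1, -6.16]
```

carry_out(
  motion=[0.014,-0.005,0.004,0,0,-6.2,-0.3,0.014,-0.003,0.004,0,0,-6.2,-0.3,0.012,-0.002,0.003,0,0,-6.2,-0.3,0,0,0,0,0,0,-0.3,0,0,0,0,0,0,-0.3],
)

```text
t: 20.95
tool_pos: [0.5243, 0.1262, 0.3063]
orientation: [-1.474, -0.569, -0.298]
force: [-0.4, 0.5, 0.6]
opening: 0.0324
```

carry_out(
  motion=[0,0,0,0,0,0,-0.3,0,0,0,0,0,0,-0.3,0,0,0,0,0,0,-0.3,0,0,0,0,0,0,-0.3,0,0,0,0,0,0,-0.3],
)

```text
t: 21.45
tool_pos: [0.5247, 0.1254, 0.3063]
orientation: [-1.477, -0.562, -0.292]
force: [0.1, 0.4, -0.6]
opening: 0.0322
```

```bash
python3 - <<'E'
from h import *
st();m=imaging.camera_model('wrist');np.save('w17.npy',m,allow_pickle=True)
im=imaging.read_camera('wrist');cv2.imwrite('pics/w17.png',im)
E
```

```text
t 21.45 pos [0.5247 0.1254 0.3063] F [ 0.11  0.36 -0.63] open 0.0322
```

View pics/w17.png

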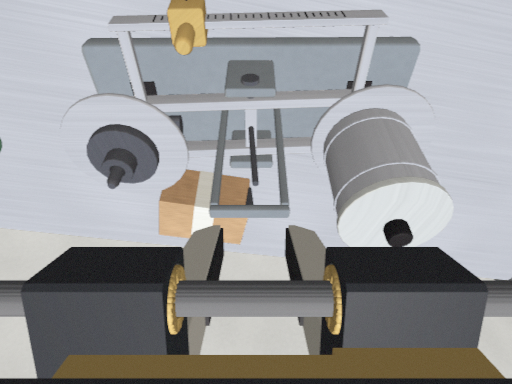

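```bash
python3 - <<'E'
import cv2
im=cv2.imread('pics/w17.png')
cv2.imwrite('pics/w17c.png',cv2.rotate(cv2.resize(im[70:225,200:305],None,fx=5,fy=3.8,interpolation=cv2.INTER_CUBIC),cv2.ROTATE_180))
cv2.imwrite('pics/w17d.png',cv2.resize(im[5:115,80:420],None,fx=2.35,fy=2.35,interpolation=cv2.INTER_CUBIC))
E
```

```text
(no output)
```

View pics/w17c.png

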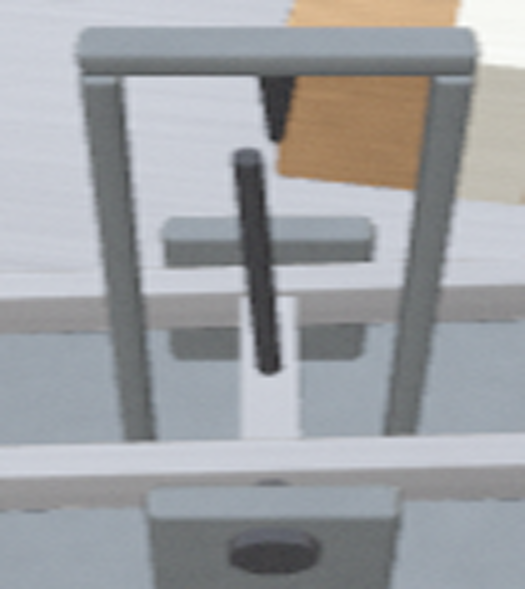

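View pics/w17d.png

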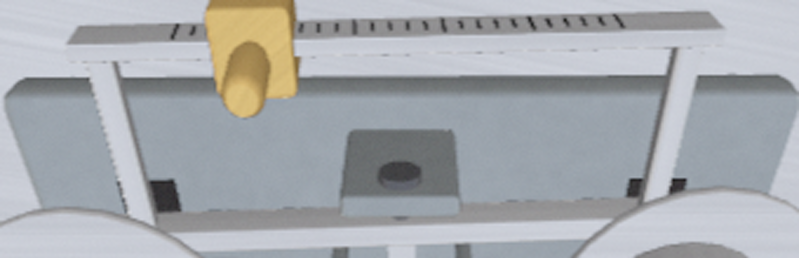

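```bash
cat >> h.py <<'E'
def onplane(m,px,xs=0.0):
    o,d=ray(m,px);p=o+d*((xs-(o-O)@SX)/(d@SX));return np.array([(p-O)@SY,p[2]])
E
python3 - <<'E'
from h import *
m=np.load('w17.npy',allow_pickle=True).item()
for n,p in dict(mov=(247,152),fix=(277,138),base=(269,370),archL=(80,40),archR=(475,40)).items():
    print(n,onplane(m,(305-p[0]/5,225-p[1]/3.8)))
E
```

```text
mov [0.0030037  0.18012267]
fix [-0.00233289  0.1847812 ]
base [-0.00160024  0.09197313]
archL [0.03053844 0.21478105]
archR [-0.03474226  0.21480408]
```

```bash
python3 - <<'E'
from h import *
rowsT([.502,.0645,.185],0)
E
```

```text
t 21.5 pos [0.5247 0.1254 0.3063] F [0.09 0.19 0.71] open 0.033
dw [-0.0227 -0.0609 -0.1213] turn [ 0.1 -0.1 31.5] rows 4
[-0.0229, 0.0215, -0.0139] [0.03, -0.02, 7.88]
[-0.0198, 0.0245, -0.0139] [0.03, -0.02, 7.88]
[-0.0162, 0.0269, -0.0139] [0.03, -0.02, 7.88]
[-0.0124, 0.0289, -0.0139] [0.03, -0.02, 7.88]
```

carry_out(
  motion=[-0.023,0.02,-0.014,0,0,7.9,-0.3,-0.02,0.024,-0.014,0,0,7.9,-0.3,-0.016,0.026,-0.014,0,0,7.9,-0.3,-0.01,0.022,-0.01,0,0,7.9,-0.3,0,0,0,0,0,0,-0.3],
)

```text
t: 22.0
tool_pos: [0.5002, 0.0666, 0.1919]
orientation: [-1.568, -0.125, 0.156]
force: [0.0, -0.1, -1.4]
opening: 0.0326
```

```bash
python3 - <<'E'
from h import *
rowsT([.502,.0645,.142],0)
im=imaging.read_camera('wrist');cv2.imwrite('pics/w18.png',im)
E
```

```text
t 22.0 pos [0.5002 0.0666 0.1919] F [ 0.01 -0.09 -1.43] open 0.0326
dw [ 0.0018 -0.0021 -0.0499] turn [ 0.  -0.1 -1.1] rows 2
[0.0012, 0.0249, -0.0012] [0.01, -0.03, -0.57]
[0.001, 0.0249, -0.0012] [0.01, -0.03, -0.57]
```

View pics/w18.png

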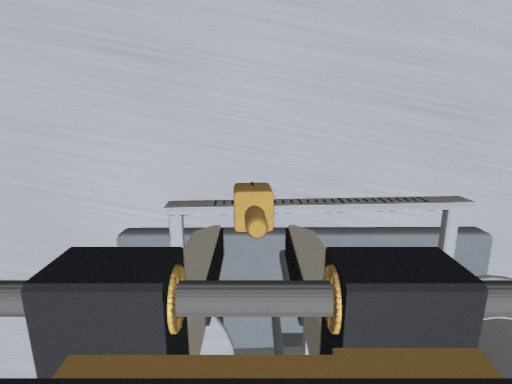

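carry_out(
  motion=[0.001,0.014,-0.001,0,0,-0.8,-0.3,0.001,0.014,-0.001,0,0,-0.4,-0.3,0,0.012,0,0,0,0,-0.3,0,0.006,0,0,0,0,-0.3,0,0,0,0,0,0,-0.3],
)

```text
t: 22.55
tool_pos: [0.5086, 0.0681, 0.1578]
orientation: [-1.565, -0.172, 0.111]
force: [-0.3, 0.7, 0.2]
opening: 0.0327
```

```bash
python3 - <<'E'
from h import *
rowsT([.502,.0645,.142],0)
im=imaging.read_camera('wrist');cv2.imwrite('pics/w19.png',im)
E
```

```text
t 22.55 pos [0.5086 0.0681 0.1578] F [-0.27  0.69  0.22] open 0.0327
dw [-0.0066 -0.0036 -0.0158] turn [0.1 0.  2.2] rows 1
[-0.0078, 0.0155, -0.0023] [0.13, 0.03, 2.21]
```

View pics/w19.png

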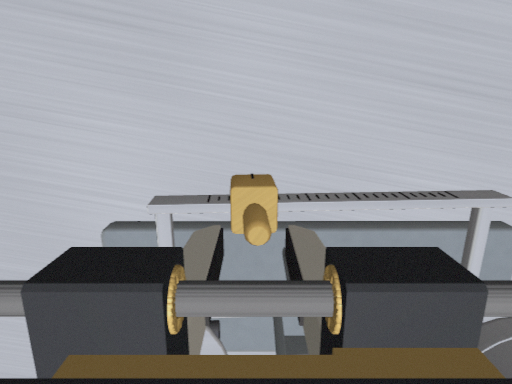

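carry_out(
  motion=[-0.006,0.005,-0.002,0,0,1.8,-0.3,-0.001,0.005,0,0,0,0.4,-0.3,0,0.004,0,0,0,0,-0.3,0,0.001,0,0,0,0,-0.3,0,0,0,0,0,0,-0.3],
)

```text
t: 23.1
tool_pos: [0.5035, 0.0648, 0.1445]
orientation: [-1.569, -0.143, 0.14]
force: [0.5, 0.8, -0.6]
opening: 0.0324
```

```bash
python3 - <<'E'
from h import *
rowsT([.502,.0645,.142],0)
E
```

```text
t 23.1 pos [0.5035 0.0648 0.1445] F [ 0.47  0.8  -0.58] open 0.0324
dw [-0.0015 -0.0003 -0.0025] turn [0.2 0.  0.1] rows 1
[-0.0016, 0.0025, -0.0001] [0.17, 0.05, 0.09]
```

carry_out(
  motion=[-0.001,0.002,-0.004,0,0,0,-0.3,0,0,-0.004,0,0,0,-0.3,0,0,-0.004,0,0,0,-0.3,0,0,-0.003,0,0,0,-0.3,0,0,-0.002,0,0,0,-0.3],
)

```text
t: 23.6
tool_pos: [0.5055, 0.047, 0.1419]
orientation: [-1.568, -0.143, 0.141]
force: [0.6, 1.4, -1.7]
opening: 0.0327
```

```bash
python3 - <<'E'
from h import *
rowsT([.5061,.0396,.142],0)
E
```

```text
t 23.6 pos [0.5055 0.047  0.1419] F [ 0.56  1.4  -1.71] open 0.0327
dw [ 0.0006 -0.0074  0.0001] turn [0.1 0.1 0.1] rows 1
[-0.0007, -0.0001, -0.0074] [0.1, 0.06, 0.05]
```

carry_out(
  motion=[0,0,-0.003,0,0,0,-0.3,0,0,-0.002,0,0,0,-0.3,0,0,0,0,0,0,-0.3,0,0,0,0,0,0,-0.3,0,0,0,0,0,0,-0.3],
)

```text
t: 24.1
tool_pos: [0.5064, 0.0413, 0.142]
orientation: [-1.568, -0.142, 0.141]
force: [-0.6, 0.1, -0.8]
opening: 0.033
```

```bash
python3 - <<'E'
from h import *
rowsT([.5061,.0396,.142],0)
im=imaging.read_camera('wrist');cv2.imwrite('pics/w20.png',im)
E
```

```text
t 24.1 pos [0.5064 0.0413 0.142 ] F [-0.58  0.11 -0.85] open 0.033
dw [-0.0003 -0.0017  0.    ] turn [0.1 0.  0. ] rows 1
[-0.0006, -0.0, -0.0016] [0.1, 0.02, 0.05]
```

View pics/w20.png

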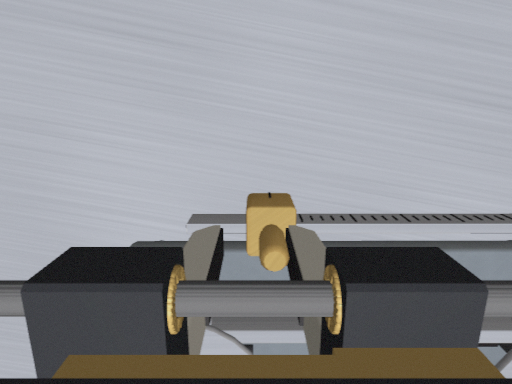

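carry_out(
  motion=[0,0,0.005,0,0,0,-0.3,0,-0.015,0,0,0,0,-0.3,0,-0.035,0,0,0,0,-0.3,0,-0.045,0.025,0,0,-6,-0.3,0,-0.03,0.032,0,0,-6,-0.3],
)

```text
t: 24.65
tool_pos: [0.4911, 0.101, 0.2663]
orientation: [-1.544, -0.295, -0.02]
force: [0.1, -0.2, 1.2]
opening: 0.0327
```

```bash
python3 - <<'E'
from h import *
rowsT([.522,.1245,.295],30)
E
```

```text
t 24.65 pos [0.4911 0.101  0.2663] F [ 0.09 -0.21  1.16] open 0.0327
dw [0.0309 0.0235 0.0287] turn [  0.1  -0.1 -18.5] rows 3
[0.0132, -0.0071, 0.0059] [0.04, -0.05, -6.15]
[0.0139, -0.0056, 0.0059] [0.04, -0.05, -6.15]
[0.0144, -0.0041, 0.0059] [0.04, -0.05, -6.15]
```

carry_out(
  motion=[0.013,-0.006,0.005,0,0,-6.2,-0.3,0.012,-0.004,0.004,0,0,-6.2,-0.3,0.01,-0.002,0.002,0,0,-5,-0.3,0,0,0,0,0,0,-0.3,0,0,0,0,0,0,-0.3],
)

```text
t: 25.15
tool_pos: [0.5203, 0.122, 0.306]
orientation: [-1.478, -0.557, -0.28]
force: [0.2, -0.9, 0.5]
opening: 0.0324
```

carry_out(
  motion=[0,0,0,0,0,0,-0.3,0,0,0,0,0,0,-0.3,0,0,0,0,0,0,-0.3,0,0,0,0,0,0,-0.3,0,0,0,0,0,0,-0.3],
)

```text
t: 25.65
tool_pos: [0.5205, 0.1211, 0.3055]
orientation: [-1.48, -0.55, -0.274]
force: [0.2, -0.1, -0.1]
opening: 0.0327
```

carry_out(
  motion=[0,0,0,0,0,0,-0.3,0,0,0,0,0,0,-0.3,0,0,0,0,0,0,-0.3,0,0,0,0,0,0,-0.3,0,0,0,0,0,0,-0.3],
)

```text
t: 26.15
tool_pos: [0.5204, 0.121, 0.3047]
orientation: [-1.48, -0.549, -0.273]
force: [0.6, 0.0, 0.2]
opening: 0.0327
```

```bash
python3 - <<'E'
from h import *
st();m=imaging.camera_model('wrist');np.save('w21.npy',m,allow_pickle=True)
im=imaging.read_camera('wrist');cv2.imwrite('pics/w21.png',im)
cv2.imwrite('pics/w21c.png',cv2.rotate(cv2.resize(im[70:225,200:305],None,fx=5,fy=3.8,interpolation=cv2.INTER_CUBIC),cv2.ROTATE_180))
E
```

```text
t 26.15 pos [0.5204 0.121  0.3047] F [0.56 0.02 0.16] open 0.0327
```

View pics/w21.png

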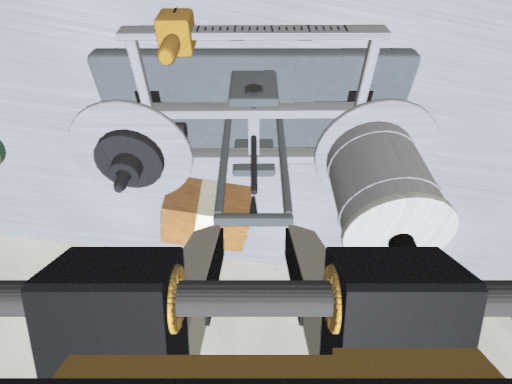

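View pics/w21c.png

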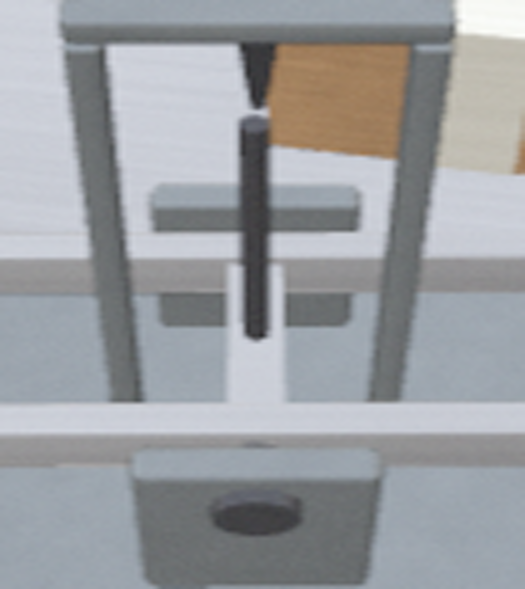

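```bash
python3 - <<'E'
from h import *
im=cv2.imread('pics/w21.png')
a=cv2.rotate(cv2.resize(im[175:220,232:277],None,fx=13,fy=13,interpolation=cv2.INTER_CUBIC),cv2.ROTATE_180);cv2.imwrite('pics/w21z.png',a)
m=np.load('w21.npy',allow_pickle=True).item()
g=cv2.cvtColor(im,cv2.COLOR_BGR2GRAY).astype(float)
# dark centroid per row
for r in range(138,212,3):
    seg=g[r,245:263];w=np.clip(100-seg,0,None); 
    if w.sum()>60:
        c=(w*np.arange(245,263)).sum()/w.sum(); print(r,round(c,2),onplane(m,(c,r)).round(4))
E
```

```text
138 253.47 [-0.0024  0.0943]
141 253.38 [-0.0024  0.0998]
144 253.48 [-0.0023  0.1052]
147 253.38 [-0.0024  0.1105]
150 253.45 [-0.0023  0.1156]
153 253.47 [-0.0023  0.1207]
156 253.34 [-0.0024  0.1256]
159 253.46 [-0.0023  0.1305]
162 253.4 [-0.0023  0.1352]
165 253.29 [-0.0024  0.1399]
168 253.27 [-0.0024  0.1444]
171 253.56 [-0.0021  0.1489]
174 253.45 [-0.0022  0.1533]
177 253.49 [-0.0022  0.1576]
180 253.51 [-0.0022  0.1619]
183 253.52 [-0.0021  0.166 ]
186 253.57 [-0.0021  0.1701]
189 253.51 [-0.0021  0.1741]
198 252.94 [-0.0026  0.1857]
201 252.84 [-0.0027  0.1894]
204 252.78 [-0.0027  0.1931]
207 252.84 [-0.0027  0.1967]
210 252.55 [-0.0029  0.2002]
```

View pics/w21z.png

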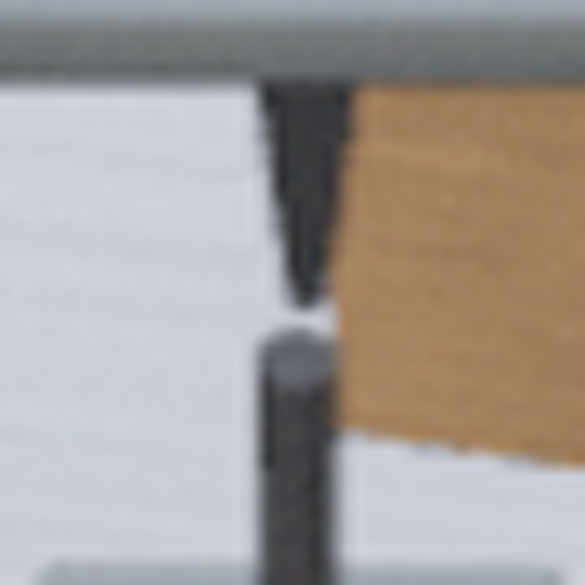

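```bash
python3 - <<'E'
from h import *
rowsT([.504,.0485,.19],0)
E
```

```text
t 26.2 pos [0.5204 0.121  0.3047] F [ 0.65 -0.96 -0.42] open 0.0325
dw [-0.0164 -0.0725 -0.1147] turn [ 0.1  0.1 30.3] rows 4
[-0.0208, 0.0211, -0.017] [0.02, 0.02, 7.58]
[-0.0178, 0.0237, -0.0171] [0.02, 0.02, 7.58]
[-0.0145, 0.0258, -0.0171] [0.02, 0.02, 7.58]
[-0.011, 0.0275, -0.0171] [0.02, 0.02, 7.58]
```

carry_out(
  motion=[-0.021,0.02,-0.017,0,0,7.6,-0.3,-0.018,0.023,-0.017,0,0,7.6,-0.3,-0.014,0.025,-0.017,0,0,7.4,-0.3,-0.009,0.02,-0.012,0,0,6,-0.3,0,0,0,0,0,0,-0.3],
)

```text
t: 26.7
tool_pos: [0.5035, 0.0523, 0.2004]
orientation: [-1.565, -0.159, 0.128]
force: [-0.6, 0.7, -1.1]
opening: 0.0322
```

carry_out(
  motion=[0,0,0,0,0,0,-0.3,0,0,0,0,0,0,-0.3,0,0,0,0,0,0,-0.3,0,0,0,0,0,0,-0.3,0,0,0,0,0,0,-0.3],
)

```text
t: 27.2
tool_pos: [0.5051, 0.0543, 0.2059]
orientation: [-1.564, -0.172, 0.117]
force: [-0.3, -0.7, 0.3]
opening: 0.0324
```

```bash
python3 - <<'E'
from h import *
rowsT([.5047,.047,.142],0)
im=imaging.read_camera('wrist');cv2.imwrite('pics/w22.png',im)
E
```

```text
t 27.2 pos [0.5051 0.0543 0.2059] F [-0.25 -0.65  0.29] open 0.0324
dw [-0.0004 -0.0073 -0.0639] turn [0.1 0.2 2. ] rows 2
[-0.002, 0.0319, -0.0035] [0.04, 0.12, 1.01]
[-0.0014, 0.0319, -0.0035] [0.04, 0.12, 1.01]
```

View pics/w22.png

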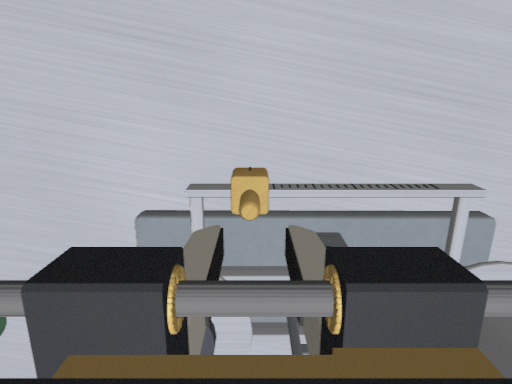

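carry_out(
  motion=[-0.002,0.015,-0.004,0,0,1.6,-0.3,-0.001,0.018,-0.002,0,0,0.6,-0.3,0,0.016,0,0,0,0,-0.3,0,0.012,0,0,0,0,-0.3,0,0,0,0,0,0,-0.3],
)

```text
t: 27.75
tool_pos: [0.5048, 0.0482, 0.144]
orientation: [-1.568, -0.147, 0.144]
force: [-1.0, 0.5, -0.5]
opening: 0.0326
```

```bash
python3 - <<'E'
from h import *
rowsT([.5047,.0487,.142],0)
E
```

```text
t 27.75 pos [0.5048 0.0482 0.144 ] F [-1.04  0.5  -0.53] open 0.0326
dw [-0.0001  0.0005 -0.002 ] turn [0.1 0.3 0.1] rows 1
[0.0, 0.0019, 0.0005] [0.13, 0.29, 0.11]
```

carry_out(
  motion=[0,0.002,-0.003,0,0,0,-0.3,0,0,-0.003,0,0,0,-0.3,0,0,-0.001,0,0,0,-0.3,0,0,0,0,0,0,-0.3,0,0,0,0,0,0,-0.3],
)

```text
t: 28.25
tool_pos: [0.5068, 0.041, 0.1432]
orientation: [-1.568, -0.148, 0.142]
force: [-0.5, -0.1, 0.1]
opening: 0.0325
```

```bash
python3 - <<'E'
from h import *
rowsT([.5067,.0395,.142],0)
E
```

```text
t 28.25 pos [0.5068 0.041  0.1432] F [-0.55 -0.09  0.08] open 0.0325
dw [-0.0001 -0.0015 -0.0012] turn [0.1 0.3 0.2] rows 1
[-0.0003, 0.0012, -0.0014] [0.11, 0.29, 0.21]
```

carry_out(
  motion=[0,0,-0.0015,0,0,0,-0.3,0,0,0,0,0,0,-0.3,0,0,0,0,0,0,-0.3,0,0,0,0,0,0,-0.3,0,0,0,0,0,0,-0.3],
)

```text
t: 28.75
tool_pos: [0.5076, 0.0394, 0.144]
orientation: [-1.568, -0.149, 0.141]
force: [-1.7, -0.0, -0.5]
opening: 0.0327
```

```bash
python3 - <<'E'
from h import *
rowsT([.5067,.0395,.142],0)
E
```

```text
t 28.75 pos [0.5076 0.0394 0.144 ] F [-1.68 -0.01 -0.5 ] open 0.0327
dw [-0.0009  0.0001 -0.002 ] turn [0.1 0.3 0.3] rows 1
[-0.0008, 0.002, 0.0002] [0.13, 0.29, 0.29]
```

Reached. Back off and look again.

carry_out(
  motion=[0,0,0.005,0,0,0,-0.3,0,-0.015,0,0,0,0,-0.3,0,-0.035,0,0,0,0,-0.3,0,-0.045,0.025,0,0,-6,-0.3,0,-0.03,0.032,0,0,-6,-0.3],
)

```text
t: 29.25
tool_pos: [0.4913, 0.0992, 0.2678]
orientation: [-1.542, -0.302, -0.019]
force: [0.9, 0.8, 1.0]
opening: 0.0327
```

carry_out(
  motion=[0.013,-0.006,0.005,0,0,-6.2,-0.3,0.012,-0.004,0.004,0,0,-6.2,-0.3,0.01,-0.002,0.002,0,0,-5,-0.3,0,0,0,0,0,0,-0.3,0,0,0,0,0,0,-0.3],
)

```text
t: 29.75
tool_pos: [0.5201, 0.1201, 0.3072]
orientation: [-1.475, -0.562, -0.278]
force: [-0.1, 0.4, 0.1]
opening: 0.0326
```

carry_out(
  motion=[0,0,0,0,0,0,-0.3,0,0,0,0,0,0,-0.3,0,0,0,0,0,0,-0.3,0,0,0,0,0,0,-0.3,0,0,0,0,0,0,-0.3],
)

```text
t: 30.25
tool_pos: [0.5203, 0.1193, 0.3066]
orientation: [-1.477, -0.555, -0.273]
force: [-0.8, 0.0, -0.0]
opening: 0.0328
```

carry_out(
  motion=[0,0,0,0,0,0,-0.3,0,0,0,0,0,0,-0.3,0,0,0,0,0,0,-0.3,0,0,0,0,0,0,-0.3,0,0,0,0,0,0,-0.3],
)

```text
t: 30.75
tool_pos: [0.5202, 0.1192, 0.3058]
orientation: [-1.478, -0.554, -0.272]
force: [0.2, -0.1, -0.3]
opening: 0.0322
```

```bash
python3 - <<'E'
from h import *
st();m=imaging.camera_model('wrist');np.save('w23.npy',m,allow_pickle=True)
im=imaging.read_camera('wrist');cv2.imwrite('pics/w23.png',im)
a=cv2.rotate(cv2.resize(im[175:220,232:277],None,fx=13,fy=13,interpolation=cv2.INTER_CUBIC),cv2.ROTATE_180);cv2.imwrite('pics/w23z.png',a)
E
```

```text
t 30.75 pos [0.5202 0.1192 0.3058] F [ 0.16 -0.06 -0.27] open 0.0322
```

View pics/w23.png

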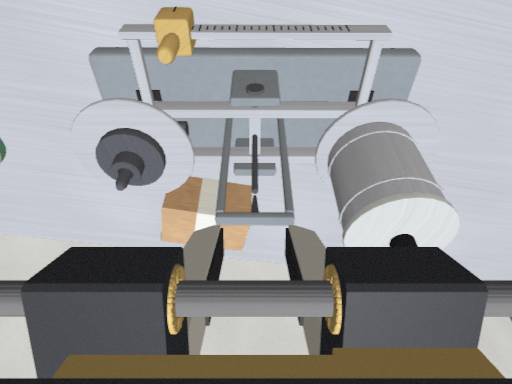

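View pics/w23z.png

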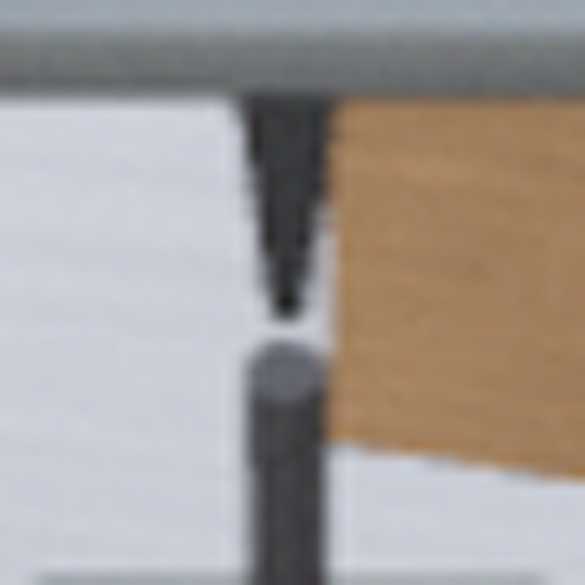

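carry_out(
  motion=[0,0,0,0,0,0,-0.3,0,0,0,0,0,0,-0.3,0,0,0,0,0,0,-0.3,0,0,0,0,0,0,-0.3,0,0,0,0,0,0,-0.3],
)

```text
t: 31.3
tool_pos: [0.5202, 0.1193, 0.306]
orientation: [-1.478, -0.554, -0.272]
force: [0.7, 0.6, 0.1]
opening: 0.0325
```

carry_out(
  motion=[0,0,0,0,0,0,-0.3,0,0,0,0,0,0,-0.3,0,0,0,0,0,0,-0.3,0,0,0,0,0,0,-0.3,0,0,0,0,0,0,-0.3],
)

```text
t: 31.8
tool_pos: [0.5202, 0.1192, 0.306]
orientation: [-1.478, -0.554, -0.272]
force: [-0.0, -0.1, -0.7]
opening: 0.033
```

```bash
python3 - <<'E'
from h import *
st()
im=imaging.read_camera('wrist')
a=cv2.rotate(cv2.resize(im[175:220,232:277],None,fx=13,fy=13,interpolation=cv2.INTER_CUBIC),cv2.ROTATE_180);cv2.imwrite('pics/w24z.png',a)
c=imaging.read_camera('scene');cv2.imwrite('pics/s24.png',c)
c=imaging.read_camera('top');cv2.imwrite('pics/t24.png',c)
E
```

```text
t 31.8 pos [0.5202 0.1192 0.306 ] F [-0.03 -0.06 -0.73] open 0.033
```

View pics/w24z.png

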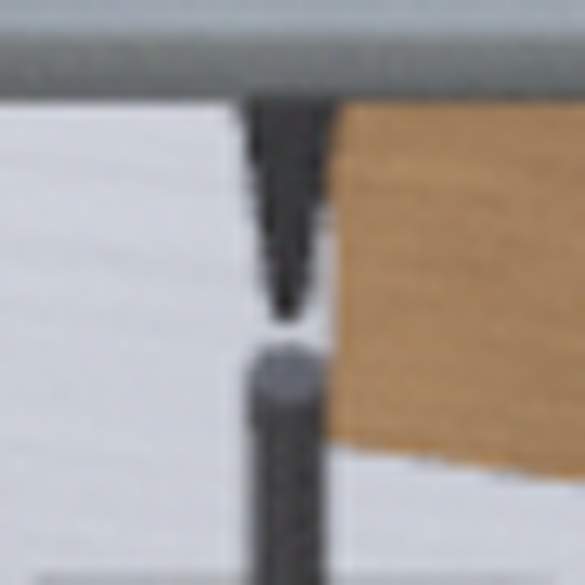

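View pics/s24.png

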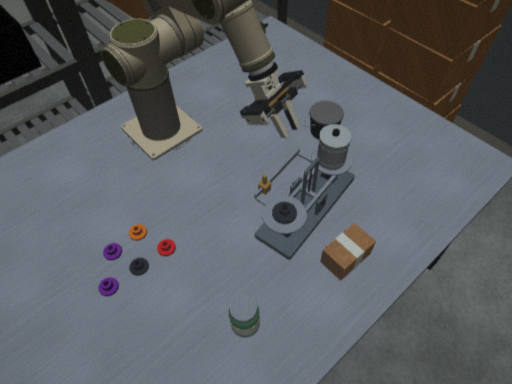

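Needles coincide (tips at columns 287 and 286 in both zooms, about 1 s apart) and everything else stands where it was. Handing in.

```bash
python3 - <<'E'
from plant import robot
print(robot.close_job())
E
```

```text
the job is handed in; nothing more can be done
None
```

The canister is weighed and the job was handed in at about 32 s of the 72 s allowed. The beam floats level with only the 400 g weight on the plate.

- **Choosing the weight:** A light press on the empty plate (about 4 N) showed that the 400 g weight plus the poise would be enough. The 200 g weight stays on the bench.
- **Placing the weight:** I lowered the 400 g weight over the spindle to the plate and let go once the plate carried it. It showed almost no sideways force on the way down.
- **Sliding the poise:** I moved it with three light fingertip pushes, from about 178 g to about 235 g on its bar. That puts the canister at roughly 635 g.
- **Last checks:** With nothing touching the scale, two wrist pictures about 1 s apart showed the two needles in line to about 0.1 pixel, roughly 0.001 rad. In the last scene picture the bystanders and the look-alike weights stand where they did at the start.
- **Disagreements:** After the 400 g weight went on, the beam stayed on or near the goods-side stop, though my first reading of the press had put it near level. The press leaves out about 40 g while the plate is at its stop. The cameras also disagreed by 2–5 mm on the spindle and stud positions, so I used wrist-relative measurements and the scale's given dimensions.

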